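# Fit buffer spring and door hanger on the sliding-door demonstration rail

### The arm

A 6-joint arm with a two-finger parallel gripper is mounted at the origin on the work surface. World frame = base frame: x ahead of the robot, y to its left, z up, the work surface at z = 0. Lengths are in mm, angles in degrees, forces in N, time in s.
With the tool pointing down it reaches from about 275 to 750 mm from the base axis. Payload 10.2 kg.
Tool frame: the origin (TCP) lies midway between the tips of the shut fingers; the grasp point (between the pads) lies 19 mm behind it; z points along the fingers, x is the direction in which the jaws open and shut, and the axes are right-handed (so a half turn about z gives the same grasp; the last joint's range is limited). The gripper opens to 88 mm and grips with 3 to 60 N. Pads are 18 mm wide; open, the fingers measure 123 mm over their backs; the gripper's body (75 mm by 187 mm) begins 45 mm behind the grasp point.
Start: joints at [-85.623, 17.928, 85.812, -0, 76.261, -12.8], TCP at [155.035, -501.593, 238.72] pointing down, gripper open.
Joint ranges: [-168.41, 168.41], [-55.51, 124.54], [10.69, 146.95], [-70.63, 250.63], [1, 178], [-165.06, 165.06]. Speed limits (degrees/s): [136.94, 136.94, 172.46, 180, 180, 180].

### API

Orientations are given as a 3x3 rotation matrix whose columns are the frame's x, y, z axes.
In Python, from workcell import get_obs, viewer, workorder gives the robot as it stands.
- The arm moves only by the tool move_arm, never from a script. Its argument "targets" is one flat list of numbers, 7 for each row, row after row: the shift along the tool's x, y, z in m, then the turn, a rotation vector about the tool's x, y, z in degrees, then the gripper command: -1 is shut, 1 is fully open, values between are in proportion. In form: [x, y, z, wx, wy, wz, jaw, x, y, z, wx, wy, wz, jaw, ...]. A call has 1 to 12 rows; each row shifts and turns the pose as measured when the row begins, along the tool's axes as they then stand; what a row does not reach is not made up. A row lasts 1/8 s, in which the tool goes at most 62.5 mm and 10.7 degrees, less where a joint would pass 70% of its speed; a pose out of reach is approached as far as the arm can. A call is refused whole if a number of a shift passes 0.0625 or a number of a turn 10.7, either way. A call with a gripper value outside its range is refused whole. The fingers move at their own pace and stop on an object; "grip_force" is the grip in N (left out, the last holds). Time passes only in rows, so rows that do not move let the fingers close. It gives the time, the measured TCP pose, the force and the opening at its end, in the units of the state.
- get_obs(): the state, without advancing time (a new reading comes with each control period).
- viewer.get_image(name): name is "side" or "top"; returns the picture (400x640x3 uint8, red, green, blue); there is no depth.
- viewer.camera_info(name): a dict with "K" (3x3 intrinsics, pixels), "D" ([k1, k2, p1, p2, k3] as OpenCV has them; the pictures are not rectified), "world_to_cam" (4x4, takes a point from world to camera coordinates). Camera axes: x right, y down, z forward; pixel columns grow to the right and rows downward; lengths in mm; the calibration is good to about 2 mm. A picture is of the moment at which its call begins. camera_info takes no time and is no camera call.
- workorder.hand_in(): hands the job in, once; it reports no verdict.
The state is a dict: "clock": time; "joint_positions": joint angles; "qd": joint speeds; "joint_efforts": joint torques, N m; "ee_pos": TCP position; "tcp_rot": TCP orientation; "force": force on the tool from outside, world axes, zero at the start; "wrist_torque": the same for the moment, N m; "grip_width": finger opening in mm.
Only numpy, scipy, OpenCV 4.12 (cv2) and the standard library are available. Lean on these libraries where they do the work, as an engineer would, in place of code of your own. Each camera call takes 0.05 s, during which the arm holds its last target.

### The job

Set up the sliding-door rail on the counter: thread the coil spring over the rail's free end, twisting it a little if the coils snag, and push it fully home against the flange at the post. Then hook the door hanger onto the rail between the tape mark and the free end, well clear of the mark, with its wheel sitting on the rail, and slide it along until the wheel is centred over the tape. Leave both resting on the rail and do not disturb the other things on the counter.

Things in the scene. Friction and masses are not known exactly. Their poses are not given: they have to be found in the camera images.
- stand: Fixed stand; place and yaw vary. Steel foot 140 x 200 x 8 mm, grey post 40 x 40 mm up to z = 205 mm, one level round steel tube (the rail), 25 mm diameter, held at the post only. Origin: on the counter under the post's centre; z up. The rail's axis is at x = 0, z = 180 mm and runs along -y from flange to free end. The foot spans y -140 to +60, x -70 to +70 mm.
- rail_end (a point): Centre of the tip of the rail's free end, on its axis (stand frame: 0, -330, 180 mm). The last 4 mm is a black plug tapering from 25 to 16 mm. Axes as the stand's.
- flange_face (a point): Point on the rail's axis where the round steel flange (58 mm diameter, on the post) faces the free end (stand frame: 0, -28, 180 mm). The spring is home when its end coil rests on this face: its centre is then 38 mm from this point towards the free end. Axes as the stand's.
- mark (a point): Centre of the tape mark, a 12 mm wide band of black tape round the middle part of the rail, 125 to 170 mm from the flange face (varies); the point is on the rail's axis. Axes as the stand's.
- spring_center (a point): Centre of the steel spring: 41 mm outside diameter, bore about 3 mm clear all round the rail, 76 mm long, both ends alike and flat, 0.11 kg; its z is the coil's axis. Starts standing on end (38 mm up); lying, its axis is 20.5 mm up. Yields 1.3 mm per N, up to 16 mm. Grip across it anywhere. A gripper leaning along the rail would hit the rail: lay the spring down and retake it from straight above.
- hanger_grip (a point): Grip point of the door hanger (0.5 kg, 122 mm high, standing on its foot plate): 100 mm above the plate's underside, at the axle of its wheel, mid-way between strap and wheel outer faces; grip from above, closing along its x, 35 mm wide. Plate 64 (x) x 80 (y) x 8 mm; strap 36 x 5 mm up its -x side; free-turning white V-groove wheel, 44 mm over flanges, 26 mm wide, axle along x. z up.
- hanger_seat (a point): Point of the hanger that lies on the rail's axis when it hangs with the wheel's groove on the rail: 4.5 mm to +x of hanger_grip, 30 mm below it. The rail enters from the open +x side, 8 to 78 mm above the plate's underside; the strap's inner face is 17 mm to -x. Axes as the hanger's; hung, its x points as the stand's x. It balances upright.
- parts_box: Bystander: open clear plastic box 120 x 170 x 70 mm with two black handles (134 mm over them), origin at the centre of its underside.
- tape_roll: Bystander: roll of black tape lying flat, 96 mm in diameter, 19 mm high, origin at the centre of its underside.
- wrench: Bystander: steel wrench 180 mm long lying on the counter along its own x.
Things that resemble listed ones, but are neither listed nor needed, are in the scene too. What is shaped like the part that bears hanger_grip but blue or yellow is not meant.

How it is judged (in metres and radians):
On the way, in this order (a step that is already met when the one before it is completed fails the run):
1. the spring is threaded over the rail's free end (y of spring_center in the frame of rail_end above 0.03 m and x of spring_center in the frame of rail_end between -0.01 and 0.01 m and z of spring_center in the frame of rail_end between -0.01 and 0.01 m and angle between the z axis of spring_center and the y axis of stand, either way round below 0.25 rad), for 0.1 s.
2. the spring is pushed home against the flange (distance between spring_center and flange_face below 0.048 m), for 0.2 s.
3. the hanger's wheel sits on the rail outside the mark, towards the free end (y of hanger_seat in the frame of mark below -0.03 m and x of hanger_seat in the frame of mark between -0.008 and 0.008 m and z of hanger_seat in the frame of mark between -0.008 and 0.008 m and contact force between hanger and stand above 1 N), for 0.1 s.
At the end, for the whole second after the job is handed in: Spring on the rail, centre within 48 mm of the flange face (38 mm is home), axis within 0.25 rad of the rail's; hanger hanging on the rail, seat point within 13 mm of the mark's centre, upright within 0.2 rad, in line within 0.3 rad; parts box, tape roll, wrench moved under 25 mm; all let go (distance between spring_center and flange_face below 0.048 m and angle between the z axis of spring_center and the y axis of stand, either way round below 0.25 rad and distance between hanger_seat and mark below 0.013 m and angle between hanger_seat's own z axis and vertical below 0.2 rad and angle between the y axis of hanger_seat and the y axis of stand, either way round below 0.3 rad and contact force between hanger and stand above 1 N and distance of each of parts_box, tape_roll, wrench from where it was at the start of the episode below 0.025 m); the robot touches nothing.
It fails at once if a bystander is pushed away (distance of any of parts_box, tape_roll, wrench from where it was at the start of the episode above 0.03 m).
It also fails if it takes over 72 s, if anything falls off the work surface, if the arm or the gripper's body presses on something with over 40 N, if the wrist force passes 120 N, or if a joint passes its speed limit or range.

## Working session

There is one attempt and no reset: what is moved stays moved. The work goes in short steps, Python scripts to look and compute and a tool call to move; the robot and the scene stay as the last step left them, time stands still between calls to the robot, and variables do not carry over. Pictures are saved under pics/ and viewed, and the job is handed in when it is done.

Besides the shell and the picture viewer there is one more tool, called after "Call:" by a JSON object that holds its "api" and its "payload". move_arm: Moves the arm, as the interface text tells. Its arguments: {"type":"object","properties":{"targets":{"type":"array","items":{"type":"number"}},"grip_force":{"type":"number"}},"required":["targets"]}

```bash
ls; mkdir -p pics
python3 - <<'E'
from workcell import get_obs, viewer
import cv2, numpy as np
np.set_printoptions(suppress=True,precision=4)
for n in ("side","top"):
    im=viewer.get_image(n); cv2.imwrite(f"pics/{n}0.png",im[:,:,::-1])
    c=viewer.camera_info(n); print(n,c)
print(get_obs())
E
```

```text
pics
side {'K': array([[424.9744,   0.    , 318.4821],
       [  0.    , 424.9744, 198.2514],
       [  0.    ,   0.    ,   1.    ]]), 'D': array([-0.033,  0.   ,  0.   ,  0.   ,  0.   ]), 'world_to_cam': array([[ -0.8127,  -0.5823,   0.0221, 453.2972],
       [ -0.365 ,   0.479 ,  -0.7983, 323.664 ],
       [  0.4543,  -0.6568,  -0.6018, 879.0349],
       [  0.    ,   0.    ,   0.    ,   1.    ]])}
top {'K': array([[507.9126,   0.    , 334.8958],
       [  0.    , 507.9126, 204.1495],
       [  0.    ,   0.    ,   1.    ]]), 'D': array([-0.041,  0.   ,  0.   ,  0.   ,  0.   ]), 'world_to_cam': array([[   0.0027,   -1.    ,    0.0075,  -17.6515],
       [  -0.981 ,   -0.0041,   -0.1939,  589.0968],
       [   0.1939,   -0.0068,   -0.981 , 1597.3476],
       [   0.    ,    0.    ,    0.    ,    1.    ]])}
{'clock': 0.1, 'joint_positions': array([-85.6229,  17.9543,  85.8464,  -0.0001,  76.261 , -12.8003]), 'qd': array([-0.018 , -0.1681, -0.148 , -0.016 , -0.0256, -0.0886]), 'joint_efforts': array([  0.0017, -40.2818, -25.2646,   0.0695,   0.0343,  -0.0001]), 'ee_pos': array([ 155.0175, -501.3803,  238.257 ]), 'tcp_rot': array([[ 0.2953, -0.9554, -0.0001],
       [-0.9554, -0.2953,  0.0011],
       [-0.0011, -0.0002, -1.    ]]), 'force': array([-0.1261, -0.4536, -0.0394]), 'wrist_torque': array([-0.0364, -0.0225, -0.0041]), 'grip_width': 88.51974171501466}
```

View pics/side0.png

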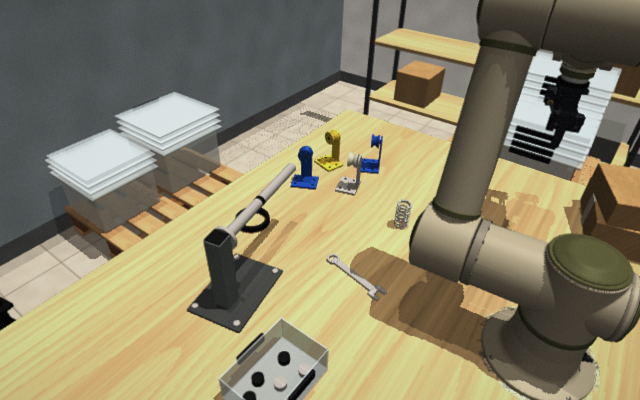

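View pics/top0.png

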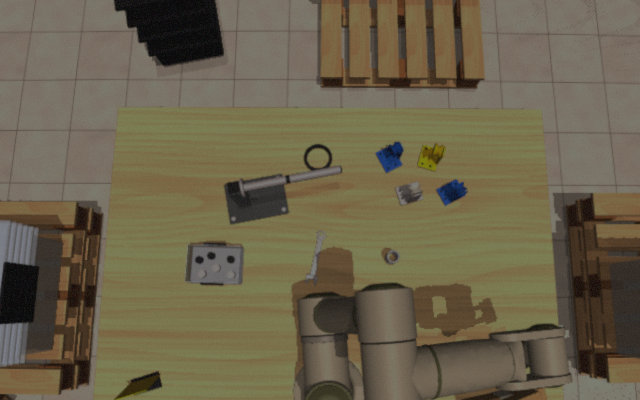

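The pictures show the stand and rail (top 240–340,170–187; side 215–295,165–240), with the white hanger at top (409,193) / side (350,172). Two blue hangers and one yellow are the look-alikes. The spring is at top (391,256) / side (402,214). Next I'll take enlarged crops.

```bash
cat > h.py <<'E'
import numpy as np, cv2
from workcell import get_obs, viewer, workorder
np.set_printoptions(suppress=True,precision=3)
def cam(n):
    c=viewer.camera_info(n); return c["K"],np.array(c["D"],float),c["world_to_cam"]
def ray(n,uv):
    K,D,T=cam(n); p=cv2.undistortPoints(np.array(uv,float).reshape(1,1,2),K,D).ravel()
    R=T[:3,:3]; o=-R.T@T[:3,3]; d=R.T@np.array([p[0],p[1],1]); return o,d/np.linalg.norm(d)
def plane(n,uv,z):
    o,d=ray(n,uv); return o+d*(z-o[2])/d[2]
def tri(us,ut):
    (a,b),(c,d)=ray("side",us),ray("top",ut)
    s=np.linalg.lstsq(np.c_[b,-d],c-a,rcond=None)[0]
    p,q=a+b*s[0],c+d*s[1]; return (p+q)/2,np.linalg.norm(p-q)
def proj(n,P):
    K,D,T=cam(n); return cv2.projectPoints(np.array(P,float).reshape(-1,1,3),cv2.Rodrigues(T[:3,:3])[0],T[:3,3],K,D)[0].reshape(-1,2)
def crop(src,out,x0,y0,x1,y1,s):
    im=cv2.imread(src)[y0:y1,x0:x1]; cv2.imwrite(out,cv2.resize(im,None,fx=s,fy=s,interpolation=cv2.INTER_CUBIC))
E
python3 - <<'E'
from h import *
crop("pics/side0.png","pics/s_h.png",280,115,420,235,5)
crop("pics/top0.png","pics/t_h.png",360,130,480,280,4)
crop("pics/side0.png","pics/s_r.png",180,150,310,335,3)
crop("pics/top0.png","pics/t_r.png",215,135,355,235,5)
E
```

```text
(no output)
```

View pics/s_h.png

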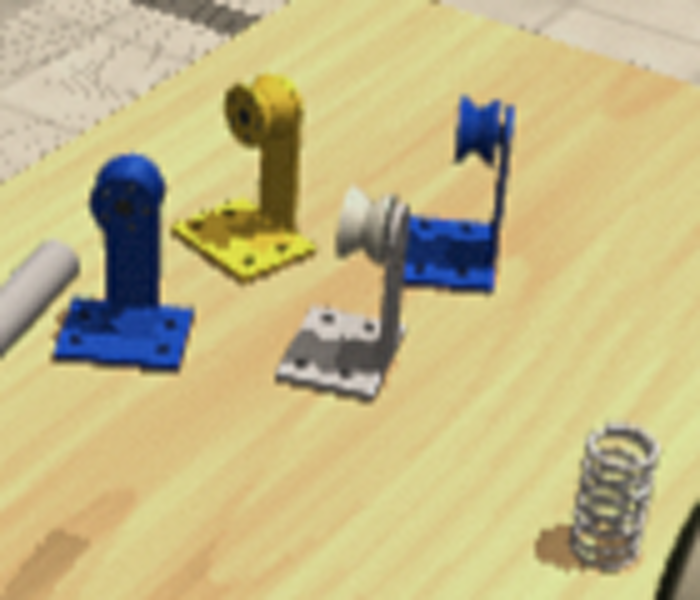

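View pics/t_h.png

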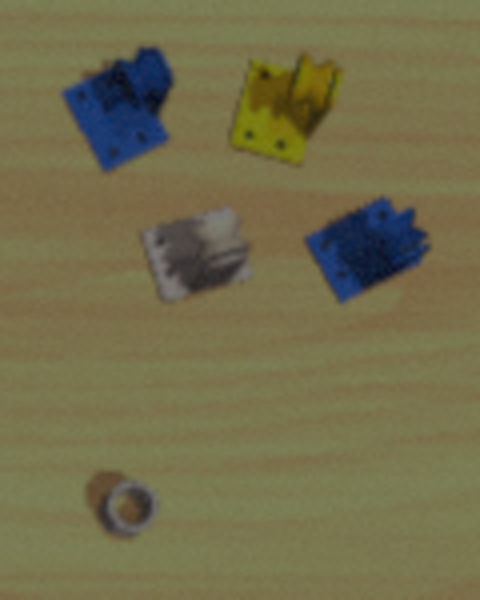

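View pics/s_r.png

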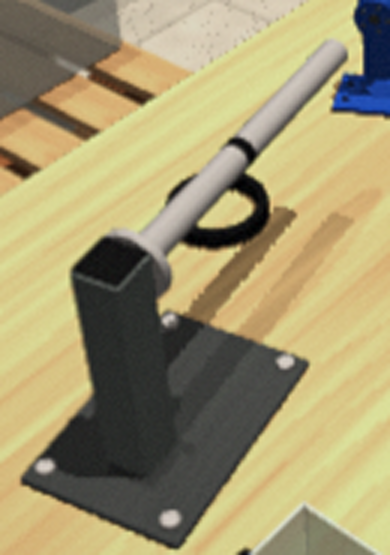

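View pics/t_r.png

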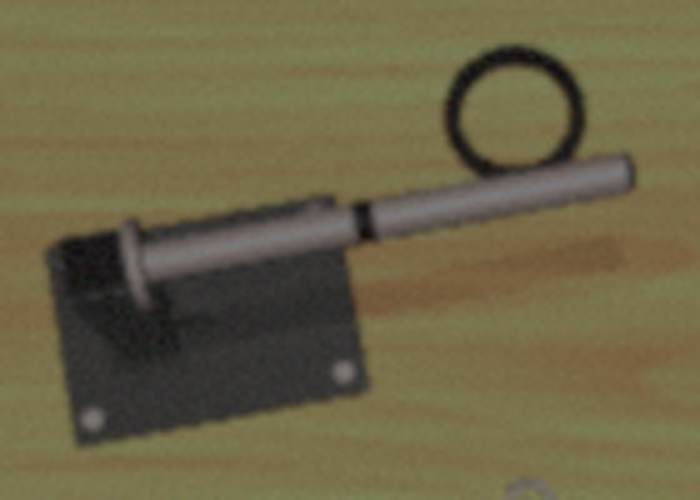

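Hanger candidates: white/steel at side (350,172) / top (409,193); blue at side (305,167) / top (389,157); blue at side (372,153) / top (452,191); yellow at side (330,150) / top (431,157). The crop confirms the meant one: white wheel, grey plate and strap, at side crop (365,225) and top crop (200,250). Next I'll measure the rail, spring and hanger with masks.

```bash
cat > m1.py <<'E'
from h import *
# rail: low saturation mask
for n,box in (("side",(215,155,305,245)),("top",(235,160,350,200))):
    im=cv2.imread(f"pics/{n}0.png"); hsv=cv2.cvtColor(im,cv2.COLOR_BGR2HSV)
    x0,y0,x1,y1=box
    sub=hsv[y0:y1,x0:x1]
    m=((sub[...,1]<60)&(sub[...,2]>(90 if n=="side" else 60))).astype(np.uint8)*255
    k,l,s,c=cv2.connectedComponentsWithStats(m)
    for i in np.argsort(-s[1:,4])[:4]+1:
        pts=np.argwhere(l==i)[:,::-1]+[x0,y0]
        r=cv2.minAreaRect(pts.astype(np.float32)); print(n,s[i,4],r, cv2.boxPoints(r).round(1).tolist())
    cv2.imwrite(f"pics/m_{n}.png",cv2.resize(m,None,fx=5,fy=5,interpolation=0))
E
python3 m1.py
```

```text
side 653 ((244.0, 164.0), (18.0, 58.0), 90.0) [[215.0, 155.0], [273.0, 155.0], [273.0, 173.0], [215.0, 173.0]]
side 519 ((238.9724884033203, 214.8525848388672), (24.671173095703125, 48.800384521484375), 34.438987731933594) [[215.0, 228.0], [242.60000610351562, 187.8000030517578], [262.8999938964844, 201.6999969482422], [235.3000030517578, 242.0]]
side 420 ((277.2120666503906, 181.0738067626953), (9.803155899047852, 46.59918975830078), 43.15238952636719) [[257.70001220703125, 194.6999969482422], [289.6000061035156, 160.6999969482422], [296.70001220703125, 167.39999389648438], [264.8999938964844, 201.39999389648438]]
side 9 ((216.05003356933594, 165.8500213623047), (3.1622774600982666, 2.8460497856140137), 18.434947967529297) [[214.10000610351562, 166.6999969482422], [215.0, 164.0], [218.0, 165.0], [217.10000610351562, 167.6999969482422]]
top 450 ((262.1177062988281, 181.9705810546875), (16.492422103881836, 47.2944450378418), 75.96376037597656) [[237.1999969482422, 179.6999969482422], [283.1000061035156, 168.1999969482422], [287.1000061035156, 184.1999969482422], [241.1999969482422, 195.6999969482422]]
top 412 ((314.8584899902344, 173.24526977539062), (8.415843963623047, 52.95223617553711), 79.3803482055664) [[288.1000061035156, 174.0], [340.1000061035156, 164.1999969482422], [341.70001220703125, 172.5], [289.6000061035156, 182.3000030517578]]
top 3 ((269.0, 176.0), (2.0, 0.0), 180.0) [[270.0, 176.0], [270.0, 176.0], [268.0, 176.0], [268.0, 176.0]]
top 2 ((263.5, 177.0), (1.0, 0.0), 180.0) [[264.0, 177.0], [264.0, 177.0], [263.0, 177.0], [263.0, 177.0]]
```

```bash
cat > m2.py <<'E'
from h import *
L={"side":((261.3,198.05),(293.15,164.05)),"top":((288.85,178.15),(340.9,168.35))}
# axis line = intersection of two view planes
N=[];O=[]
for n in L:
    o,a=ray(n,L[n][0]);_,b=ray(n,L[n][1]); m=np.cross(a,b); N.append(m/np.linalg.norm(m)); O.append(o)
d=np.cross(*N); d/=np.linalg.norm(d); d*=-np.sign(d[1])   # to free end
A=np.array([N[0],N[1],d]); p0=np.linalg.solve(A,[N[0]@O[0],N[1]@O[1],d@np.array([600,-0,180])])
print("dir",d,"pt",p0)
def along(n,uv):
    o,r=ray(n,uv); s=np.linalg.lstsq(np.c_[d,-r],o-p0,rcond=None)[0]; return s[0]
for n in L:
    im=cv2.cvtColor(cv2.imread(f"pics/{n}0.png"),cv2.COLOR_BGR2HSV)[...,2].astype(np.float32)
    a,b=map(np.array,L[n]); u=(b-a)/np.linalg.norm(b-a); v=np.array([-u[1],u[0]])
    t=np.arange(-70,75,0.5)
    P=a+t[:,None]*u
    pr=np.mean([cv2.remap(im,(P+k*v)[:,0].astype(np.float32),(P+k*v)[:,1].astype(np.float32),cv2.INTER_LINEAR).ravel() for k in(-1.5,0,1.5)],0)
    s=np.array([along(n,q) for q in P])
    i=(t>-15)&(t<10); w=np.clip(0.6*np.median(pr[(t>10)&(t<40)])-pr[i],0,None); print(n,"mark s",(w*s[i]).sum()/w.sum())
    print(np.c_[t,s,pr][(t>38)][::2].round(0)[:20].T.astype(int))
    print(np.c_[t,s,pr][(t<-30)][::2].round(0).T.astype(int))
E
python3 m2.py
```

```text
dir [ 0.193 -0.981  0.008] pt [668.736  13.492 174.91 ]
side mark s -97.98272346990069
[[ 38  40  40  42  42  44  44  46  46  48  48  50  50  52  52  54  54  56
   56  58]
 [ 35  39  43  47  51  54  58  62  66  70  74  78  82  86  90  94  98 102
  106 111]
 [190 190 190 190 189 190 190 190 199 215 220 221 220 221 220 200 121  65
   60  62]]
[[ -70  -69  -68  -67  -66  -65  -64  -63  -62  -61  -60  -59  -58  -57
   -56  -55  -54  -53  -52  -51  -50  -49  -48  -47  -46  -45  -44  -43
   -42  -41  -40  -39  -38  -37  -36  -35  -34  -33  -32  -31]
 [-287 -284 -282 -280 -277 -275 -273 -270 -268 -265 -263 -260 -258 -256
  -253 -251 -248 -246 -243 -241 -238 -236 -233 -230 -228 -225 -223 -220
  -217 -215 -212 -210 -207 -204 -202 -199 -196 -193 -191 -188]
 [  41   40   41   44   60   64   53   40   39   38   38   39   40   39
    39   38   39   41   41   44   44   61  124  181  195  192  188  188
   189  188  188  189  189  189  189  189  189  188  188  188]]
top mark s -119.61304717668382
[[ 38  40  40  42  42  44  44  46  46  48  48  50  50  52  52  54  54  56
   56  58]
 [  3   6   9  12  15  18  21  24  27  31  34  37  40  43  46  49  52  55
   58  61]
 [115 115 117 118 117 116 116 117 117 117 117 117 115 102  79  91 116 123
  122 122]]
[[ -70  -69  -68  -67  -66  -65  -64  -63  -62  -61  -60  -59  -58  -57
   -56  -55  -54  -53  -52  -51  -50  -49  -48  -47  -46  -45  -44  -43
   -42  -41  -40  -39  -38  -37  -36  -35  -34  -33  -32  -31]
 [-328 -325 -322 -319 -316 -312 -309 -306 -303 -300 -297 -294 -291 -288
  -285 -282 -279 -276 -273 -270 -267 -264 -261 -258 -255 -252 -249 -246
  -243 -240 -237 -233 -230 -227 -224 -221 -218 -215 -212 -209]
 [ 122  123  123  118  102   67   52   45   36   27   25   30   26   25
    26   30   29   27   30   47   88  113  109   97  106  116  116  115
   116  116  117  115  116  115  116  116  116  116  116  116]]
```

```bash
cat > m3.py <<'E'
from h import *
L={"side":((261.3,198.05),(293.15,164.05)),"top":((288.85,178.15),(340.9,168.35))}
M={}
for n in L:
    im=cv2.cvtColor(cv2.imread(f"pics/{n}0.png"),cv2.COLOR_BGR2HSV)[...,2].astype(np.float32)
    a,b=map(np.array,L[n]); u=(b-a)/np.linalg.norm(b-a); v=np.array([-u[1],u[0]])
    t=np.arange(-20,15,0.25); P=a+t[:,None]*u
    pr=np.mean([cv2.remap(im,(P+k*v)[:,0].astype(np.float32),(P+k*v)[:,1].astype(np.float32),cv2.INTER_LINEAR).ravel() for k in(-1.5,0,1.5)],0)
    w=np.clip(0.75*np.median(pr)-pr,0,None); M[n]=a+u*(w*t).sum()/w.sum(); print(n,"mark px",M[n],"slope",u)
    crop(f"pics/{n}0.png",f"pics/e_{n}.png",*((270,145,310,185) if n=="side" else (315,150,355,190)),12)
print(tri(M["side"],M["top"]))
for n in L: print(plane(n,M[n],180))
# both lines on z=180
for n in L: 
    a,b=(plane(n,q,180) for q in L[n]); e=(b-a)/np.linalg.norm(b-a); print(n,a,b,e, np.degrees(np.arctan2(e[0],-e[1])))
E
python3 m3.py
```

```text
side mark px [261.1   198.263] slope [ 0.684 -0.73 ]
top mark px [287.272 178.447] slope [ 0.983 -0.185]
(array([637.871, 127.156, 191.278]), np.float64(7.808929499007023))
[644.311 115.245 180.   ]
[644.105 130.321 180.   ]
side [644.493 114.347 180.   ] [677.09  -46.146 180.   ] [ 0.199 -0.98   0.   ] 11.480775454551932
top [645.056 125.538 180.   ] [676.603 -32.862 180.   ] [ 0.195 -0.981  0.   ] 11.26340140448579
```

View pics/e_side.png

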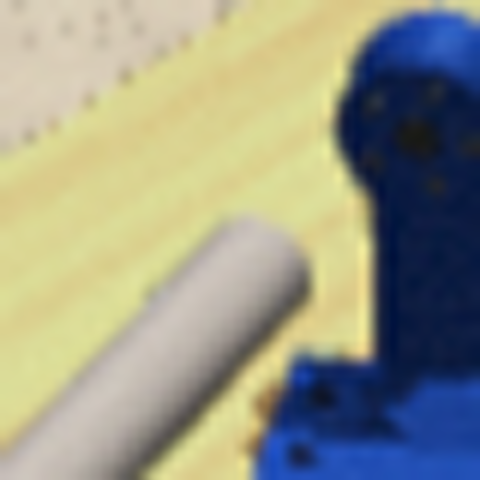

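View pics/e_top.png

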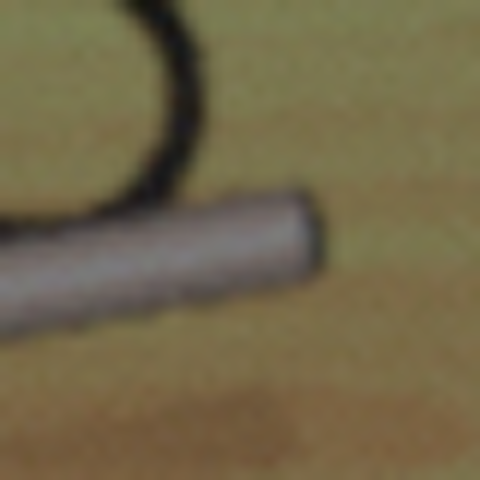

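The side view looks obliquely along the rail, so the tape's visible surface point (12.5 mm off the axis) shifts in projection. I'll solve again with that offset, and measure the tip, spring and hanger too.

```bash
cat > m4.py <<'E'
from h import *
from scipy.optimize import least_squares
L={"side":((261.3,198.05),(293.15,164.05)),"top":((288.85,178.15),(340.9,168.35))}
d=np.array([0.197,-0.9804,0])
def pos(n): K,D,T=cam(n); return -T[:3,:3].T@T[:3,3]
def surf(n,P,r):
    c=pos(n)-P; c-=d*(c@d); return P+r*c/np.linalg.norm(c)
def solve(us,ut,r=12.5,ds=0):
    f=lambda P: np.r_[(proj("side",surf("side",P,r))[0]-us), (proj("top",surf("top",P,r))[0]-ut)]
    s=least_squares(f,[650,100,180]); return s.x,s.fun
prof={}
for n in L:
    im=cv2.cvtColor(cv2.imread(f"pics/{n}0.png"),cv2.COLOR_BGR2HSV)[...,2].astype(np.float32)
    a,b=map(np.array,L[n]); u=(b-a)/np.linalg.norm(b-a); v=np.array([-u[1],u[0]])
    t=np.arange(-8,8,0.5); P=a+t[:,None]*u
    pr=np.mean([cv2.remap(im,(P+k*v)[:,0].astype(np.float32),(P+k*v)[:,1].astype(np.float32),cv2.INTER_LINEAR).ravel() for k in(-1,0,1)],0)
    w=np.clip(0.85*np.max(pr)-pr,0,None); tm=(w*t).sum()/w.sum(); prof[n]=(a,u,tm); print(n,tm,a+u*tm,pr.astype(int))
pm=[prof[n][0]+prof[n][1]*prof[n][2] for n in("side","top")]
print("mark",solve(*pm))
pt=[prof["side"][0]+prof["side"][1]*46.6, prof["top"][0]+prof["top"][1]*52.6]
print("tube end",pt,solve(*pt))
# spring / hanger masks
for n,box in (("side",(385,195,420,235)),("top",(380,245,402,268))):
    x0,y0,x1,y1=box; im=cv2.imread(f"pics/{n}0.png")[y0:y1,x0:x1]; hs=cv2.cvtColor(im,cv2.COLOR_BGR2HSV)
    m=(hs[...,1]<(70))&(hs[...,2]>70); q=np.argwhere(m)[:,::-1]+[x0,y0]; print(n,len(q),q.min(0),q.max(0),q.mean(0))
crop("pics/side0.png","pics/sp_s.png",380,190,425,235,12); crop("pics/top0.png","pics/sp_t.png",375,240,410,275,14)
crop("pics/side0.png","pics/ha_s.png",325,145,370,200,12); crop("pics/top0.png","pics/ha_t.png",388,175,428,212,14)
E
python3 m4.py
```

```text
side -0.25100035797933967 [261.128 198.233] [190 190 191 191 190 190 190 192 193 191 178 144 100  59  31  18  17  28
  56 100 148 176 189 191 191 190 190 190 190 190 191 191]
top -1.6216858262667155 [287.256 178.45 ] [119 119 118 118 118 117 115 106  95  78  60  46  37  35  38  50  68  88
 104 111 116 118 119 119 119 119 118 118 119 119 119 119]
mark (array([641.672, 128.473, 181.967]), array([-0.56 , -0.144,  0.403,  0.648]))
tube end [array([293.158, 164.041]), array([340.542, 168.417])] (array([674.886, -31.57 , 180.464]), array([-0.361, -0.093,  0.216,  0.381]))
side 373 [394 199] [419 234] [404.351 215.005]
top 98 [387 250] [399 263] [392.592 256.531]
```

View pics/sp_s.png

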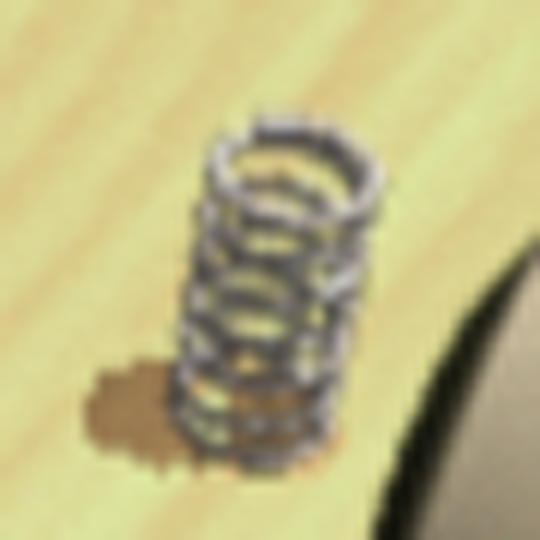

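View pics/sp_t.png

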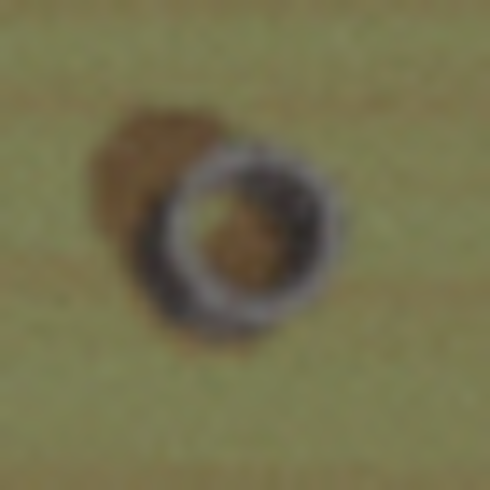

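View pics/ha_s.png

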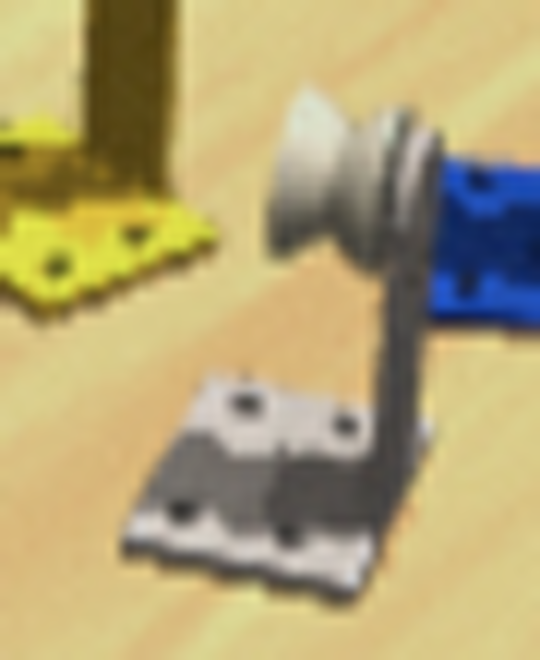

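View pics/ha_t.png

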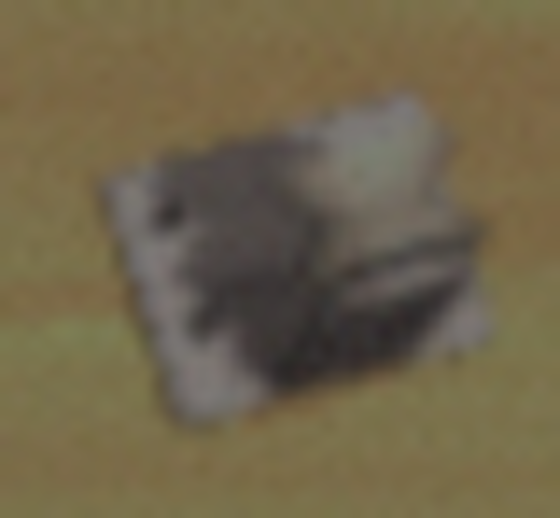

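```bash
cat > m5.py <<'E'
from h import *
print("campos",[(-cam(n)[2][:3,:3].T@cam(n)[2][:3,3]) for n in("side","top")])
ct=np.array([(105,185),(185,420),(490,340)])/14+[388,175]-0.5
cs=np.array([(210,375),(125,545),(350,600),(430,430)])/12+[325,145]-0.5
PT=[plane("top",q,4) for q in ct]; PS=[plane("side",q,6) for q in cs]
print("top",np.array(PT)[:,:2].round(1).tolist()); print("side",np.array(PS)[:,:2].round(1).tolist())
print([round(np.linalg.norm(PT[i]-PT[i+1]),1) for i in range(2)],[round(np.linalg.norm(PS[i]-PS[(i+1)%4]),1) for i in range(4)])
ctr_t=(PT[0]+PT[2])/2; ctr_s=(PS[0]+PS[2])/2; print("centres",ctr_t,ctr_s)
e=PT[2]-PT[1]; print("yaw top",np.degrees(np.arctan2(e[0],-e[1]))); 
for a,b in((1,0),(2,3)): e=PS[b]-PS[a]; print("yaw side",a,b,np.degrees(np.arctan2(e[0],-e[1])))
# spring rim triangulation: top rim centre, bottom
st=np.array([380,190])+np.array([293,175])/12-.5; tt=np.array([375,240])+np.array([255,235])/14-.5
print("spring top",st,tt,tri(st,tt))
sb=np.array([380,190])+np.array([252,420])/12-.5; print("bottom side",plane("side",sb,0))
E
python3 m5.py
```

```text
campos [array([ 87.17 , 686.288, 777.399]), array([ 268.223,   -4.345, 1681.34 ])]
top [[657.5, -219.8], [599.5, -238.0], [619.5, -312.3]]
side [[679.4, -300.8], [653.9, -221.4], [594.8, -236.5], [618.2, -314.7]]
[np.float64(60.7), np.float64(77.0)] [np.float64(83.4), np.float64(61.0), np.float64(81.6), np.float64(62.7)]
centres [ 638.475 -266.052    4.   ] [ 637.101 -268.631    6.   ]
yaw top 15.064619475822896
yaw side 1 0 17.802042256373355
yaw side 2 3 16.64566529166202
spring top [403.917 204.083] [392.714 256.286] (array([ 417.542, -199.187,   75.373]), np.float64(1.4466592926446358))
bottom side [ 417.222 -202.638    0.   ]
```

Run:
```python
from h import *
a=np.radians(16); c=np.array([637.8,-267.3,0]); X=np.array([np.cos(a),np.sin(a),0]); Z=np.array([0,0,1.])
Y=np.cross(Z,X)
for n,o,s,f in (("side",(325,145),12,"ha_s"),("top",(388,175),14,"ha_t")):
    im=cv2.imread(f"pics/{f}.png")
    for k,col in ((0,(0,0,255)),(-14.5,(0,255,0)),(-4.5,(255,0,255))):
        g=c+k*X+100*Z
        pts=[g-17.5*X,g+17.5*X, g-17.5*X+22*Z, g-17.5*X-22*Z, g+17.5*X+22*Z]
        for q in proj(n,pts): cv2.circle(im,tuple(int(v) for v in (q-np.array(o)+.5)*s),5,col,-1)
    cv2.imwrite(f"pics/c_{n}.png",im)
```

```text
(no output)
```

View pics/c_side.png

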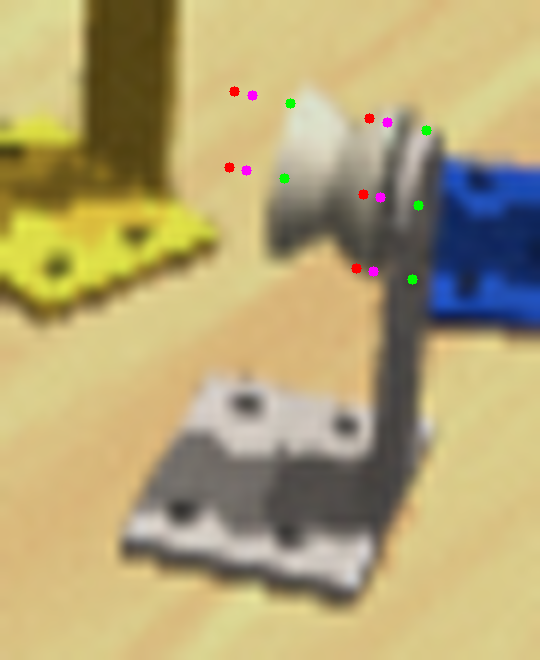

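View pics/c_top.png

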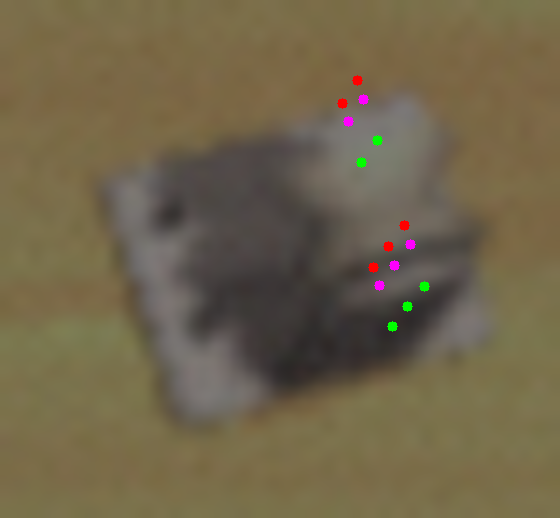

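The spring stands upright at (417.5,-199.5) with its top measured at 75 mm. The white hanger's plate centre is at (638,-267), yaw about 16°, strap on the robot side. The mark is at about (641.7,128.5,182), the tube end at (675,-31.6,180), and the rail direction at 11.4°. I'll write a planning helper and start with the approach pose.

```bash
cat > p.py <<'E'
from h import *
from scipy.spatial.transform import Rotation as Ro
A=11.4
def Rtool(theta=0,yaw=A):
    a=np.radians(yaw); x=np.array([np.cos(a),np.sin(a),0]); z=np.array([0,0,-1.]); y=np.cross(z,x)
    return np.c_[x,y,z]@Ro.from_euler('x',theta,degrees=True).as_matrix()
D=np.array([np.sin(np.radians(A)),-np.cos(np.radians(A)),0]); Pp=np.array([np.cos(np.radians(A)),np.sin(np.radians(A)),0])
def plan(pos,R,n,jaw=1):
    o=get_obs(); p0=o["ee_pos"]; R0=o["tcp_rot"]; rv=Ro.from_matrix(R0.T@R).as_rotvec(degrees=True)
    print("t",round(o["clock"],2),"at",p0.round(1),"rotvec",rv.round(1),"dist",np.linalg.norm(pos-p0).round(1),"w",round(o["grip_width"],1),"F",o["force"].round(1))
    out=[]
    for i in range(n):
        Ri=R0@Ro.from_rotvec(rv*i/n,degrees=True).as_matrix()
        t=Ri.T@((np.array(pos)-p0)/n)/1000
        out.append([*t.round(4).tolist(),*(rv/n).round(1).tolist(),jaw])
    for r in out: print(r)
E
python3 -c "
from p import *
G=np.array([417.5,-199.5,40]);R=Rtool(50)
plan(G-110*R[:,2],R,12)"
```

```text
t 0.1 at [ 155.  -501.4  238.3] rotvec [ 40.4 -36.5 -78.4] dist 377.2 w 88.5 F [-0.1 -0.5 -0. ]
[-0.0106, -0.0276, 0.0106, 3.4, -3.0, -6.5, 1]
[-0.0068, -0.0279, 0.0127, 3.4, -3.0, -6.5, 1]
[-0.0029, -0.0277, 0.0146, 3.4, -3.0, -6.5, 1]
[0.0011, -0.0269, 0.0163, 3.4, -3.0, -6.5, 1]
[0.005, -0.0255, 0.0177, 3.4, -3.0, -6.5, 1]
[0.0087, -0.0237, 0.0188, 3.4, -3.0, -6.5, 1]
[0.0123, -0.0213, 0.0195, 3.4, -3.0, -6.5, 1]
[0.0157, -0.0186, 0.0199, 3.4, -3.0, -6.5, 1]
[0.0187, -0.0154, 0.02, 3.4, -3.0, -6.5, 1]
[0.0213, -0.012, 0.0198, 3.4, -3.0, -6.5, 1]
[0.0235, -0.0083, 0.0192, 3.4, -3.0, -6.5, 1]
[0.0252, -0.0044, 0.0183, 3.4, -3.0, -6.5, 1]
```

Call:
{"api": "move_arm", "payload": {"targets": [-0.011,-0.028,0.01,3.4,-3.0,-6.5,1,-0.007,-0.028,0.012,3.4,-3.0,-6.5,1,-0.003,-0.028,0.014,3.4,-3.0,-6.5,1,0.001,-0.027,0.016,3.4,-3.0,-6.5,1,0.005,-0.026,0.018,3.4,-3.0,-6.5,1,0.009,-0.024,0.019,3.4,-3.0,-6.5,1,0.012,-0.021,0.019,3.4,-3.0,-6.5,1,0.016,-0.019,0.02,3.4,-3.0,-6.5,1]}}

```text
clock: 1.1
ee_pos: [345.8, -347.1, 154.9]
tcp_rot: [[0.957, -0.288, 0.039], [-0.255, -0.767, 0.589], [-0.14, -0.573, -0.807]]
force: [-0.0, -0.7, 0.1]
grip_width: 88.2
```

```bash
python3 -c "
from p import *
G=np.array([417.5,-199.5,40]);R=Rtool(50)
print(get_obs()['joint_positions'])
plan(G-110*R[:,2],R,5)"
```

```text
[-66.958  34.021  82.107  15.561  96.732 -52.236]
t 1.1 at [ 345.8 -347.1  154.9] rotvec [ 12.5 -12.  -24.7] dist 118.3 w 88.2 F [-0.  -0.7  0.1]
[0.0148, -0.01, 0.0155, 2.5, -2.4, -4.9, 1]
[0.0163, -0.008, 0.0152, 2.5, -2.4, -4.9, 1]
[0.0175, -0.0059, 0.0148, 2.5, -2.4, -4.9, 1]
[0.0185, -0.0037, 0.0143, 2.5, -2.4, -4.9, 1]
[0.0193, -0.0014, 0.0136, 2.5, -2.4, -4.9, 1]
```

Call:
{"api": "move_arm", "payload": {"targets": [0.015,-0.01,0.0155,2.6,-2.4,-5,1,0.016,-0.008,0.015,2.6,-2.4,-5,1,0.018,-0.006,0.015,2.6,-2.4,-5,1,0.019,-0.004,0.014,2.6,-2.4,-5,1,0.019,-0.001,0.014,2.6,-2.4,-5,1,0,0,0,0,0,0,1]}}

```text
clock: 1.85
ee_pos: [437.5, -276.9, 106.8]
tcp_rot: [[0.976, 0.144, -0.162], [0.217, -0.61, 0.763], [0.011, -0.78, -0.626]]
force: [-0.1, 0.1, -0.3]
grip_width: 88.0
```

```bash
python3 -c "
from p import *
G=np.array([417.5,-199.5,40]);R=Rtool(50)
print(get_obs()['joint_positions'])
plan(G+12*R[:,2],R,5)
im=viewer.get_image('side');cv2.imwrite('pics/a1.png',im[100:300,280:520,::-1].repeat(3,0).repeat(3,1))"
```

```text
[-54.321  48.703  70.66   19.257 108.376 -69.156]
t 1.85 at [ 437.5 -276.9  106.8] rotvec [-1.2  0.5  1.2] dist 116.2 w 88.0 F [-0.1  0.1 -0.3]
[-0.0007, 0.0005, 0.0232, -0.2, 0.1, 0.2, 1]
[-0.0007, 0.0004, 0.0232, -0.2, 0.1, 0.2, 1]
[-0.0007, 0.0003, 0.0232, -0.2, 0.1, 0.2, 1]
[-0.0008, 0.0002, 0.0232, -0.2, 0.1, 0.2, 1]
[-0.0008, 0.0001, 0.0232, -0.2, 0.1, 0.2, 1]
```

View pics/a1.png

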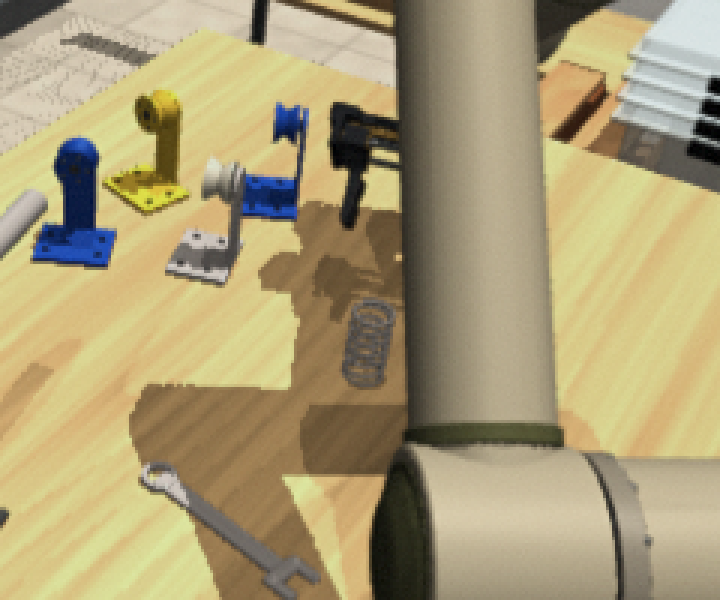

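The view shows the open gripper (crop 350,170) approaching, with the spring standing at crop (368,343). I'll advance and grip.

Call:
{"api": "move_arm", "payload": {"targets": [-0.001,0.0005,0.023,-0.3,0.1,0.3,1,-0.001,0,0.023,-0.3,0.1,0.3,1,-0.001,0,0.023,-0.3,0.1,0.3,1,-0.001,0,0.023,-0.3,0.1,0.3,1,-0.001,0,0.023,0,0,0,1,0,0,0,0,0,0,1], "grip_force": 20}}

```text
clock: 2.65
ee_pos: [411.2, -195.2, 35.0]
tcp_rot: [[0.983, 0.115, -0.139], [0.181, -0.642, 0.745], [-0.004, -0.758, -0.653]]
force: [-0.5, -0.2, -0.1]
grip_width: 88.1
```

```bash
python3 -c "
from p import *
G=np.array([417.5,-199.5,40]);R=Rtool(50)
plan(G+12*R[:,2],R,1)
for n,s in (('side',(340,170,440,250)),('top',(350,200,440,290))):
  im=viewer.get_image(n);x0,y0,x1,y1=s;cv2.imwrite(f'pics/a2{n}.png',cv2.resize(im[y0:y1,x0:x1,::-1],None,fx=6,fy=6))"
```

```text
t 2.65 at [ 411.2 -195.2   35. ] rotvec [ 0.7 -0.6 -0.8] dist 7.1 w 88.1 F [-0.5 -0.2 -0.1]
[0.0053, -0.0005, 0.0046, 0.7, -0.6, -0.8, 1]
```

View pics/a2side.png

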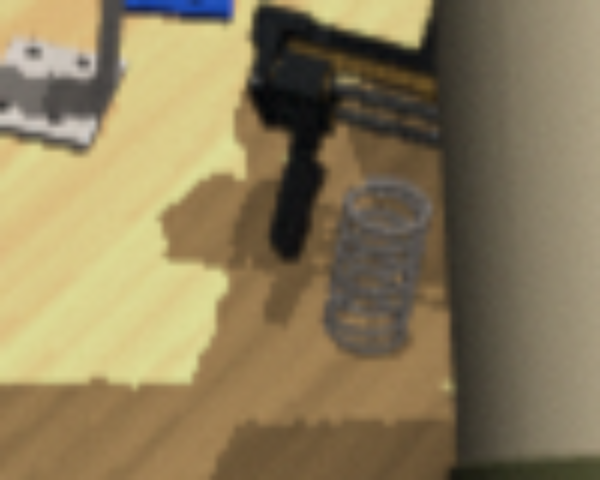

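View pics/a2top.png

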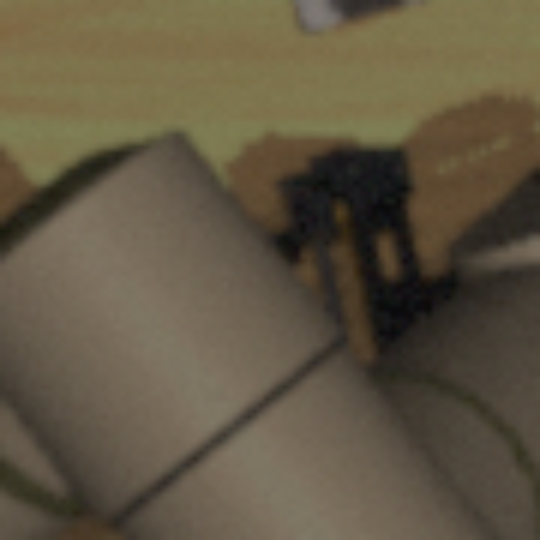

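The spring stands between the fingers: left finger at side crop (290,210), spring at (375,270). I'll centre and close.

Call:
{"api": "move_arm", "payload": {"targets": [0.0055,-0.0005,0.0045,0.7,-0.6,-0.8,1,0,0,0,0,0,0,-0.4,0,0,0,0,0,0,-1,0,0,0,0,0,0,-1,0,0,0,0,0,0,-1,0,0,0,0,0,0,-1], "grip_force": 20}}

```text
clock: 3.5
ee_pos: [417.7, -193.6, 33.9]
tcp_rot: [[0.98, 0.13, -0.148], [0.197, -0.634, 0.748], [0.003, -0.763, -0.647]]
force: [1.1, 1.2, 0.4]
grip_width: 39.9
```

Call:
{"api": "move_arm", "payload": {"targets": [0,-0.019,-0.016,0,0,0,-1,0,-0.023,-0.019,0,0,0,-1,0,-0.023,-0.019,0,0,0,-1]}}

```text
clock: 3.88
ee_pos: [416.6, -192.2, 118.9]
tcp_rot: [[0.98, 0.127, -0.15], [0.197, -0.631, 0.75], [0.001, -0.765, -0.644]]
force: [-0.4, 0.2, -0.9]
grip_width: 38.6
```

```bash
python3 -c "
from p import *
G=np.array([440,-200,90]);R=Rtool(-40)
plan(G+12*R[:,2],R,11,-1)"
```

```text
t 3.88 at [ 416.6 -192.2  118.9] rotvec [-89.9  -0.1  -0.1] dist 48.0 w 38.6 F [-0.4  0.2 -0.9]
[0.0019, 0.0038, 0.0008, -8.2, -0.0, -0.0, -1]
[0.0019, 0.0037, 0.0014, -8.2, -0.0, -0.0, -1]
[0.0019, 0.0034, 0.0019, -8.2, -0.0, -0.0, -1]
[0.0019, 0.0031, 0.0024, -8.2, -0.0, -0.0, -1]
[0.0019, 0.0028, 0.0028, -8.2, -0.0, -0.0, -1]
[0.0019, 0.0023, 0.0031, -8.2, -0.0, -0.0, -1]
[0.0019, 0.0019, 0.0034, -8.2, -0.0, -0.0, -1]
[0.0019, 0.0014, 0.0037, -8.2, -0.0, -0.0, -1]
[0.0019, 0.0008, 0.0038, -8.2, -0.0, -0.0, -1]
[0.0019, 0.0003, 0.0039, -8.2, -0.0, -0.0, -1]
[0.0019, -0.0003, 0.0039, -8.2, -0.0, -0.0, -1]
```

Call:
{"api": "move_arm", "payload": {"targets": [0.002,0.004,0.001,-8.4,0,0,-1,0.002,0.004,0.001,-8.4,0,0,-1,0.002,0.003,0.002,-8.4,0,0,-1,0.002,0.003,0.002,-8.4,0,0,-1,0.002,0.003,0.003,-8.4,0,0,-1,0.002,0.002,0.003,-8.4,0,0,-1,0.002,0.002,0.003,-8.4,0,0,-1,0.002,0.001,0.004,-8.4,0,0,-1,0.002,0.001,0.004,-8.4,0,0,-1,0.002,0,0.004,-8.4,0,0,-1]}}

```text
clock: 5.12
ee_pos: [437.8, -209.6, 87.9]
tcp_rot: [[0.982, 0.159, 0.103], [0.189, -0.821, -0.539], [-0.001, 0.549, -0.836]]
force: [-1.4, -1.6, -1.3]
grip_width: 39.1
```

```bash
python3 -c "
from p import *
G=np.array([440,-200,90]);R=Rtool(-40)
print(get_obs()['joint_positions'])
plan(G+12*R[:,2],R,2,-1)
for n,s in (('side',(320,120,440,250)),('top',(350,180,480,290))):
  im=viewer.get_image(n);x0,y0,x1,y1=s;cv2.imwrite(f'pics/a3{n}.png',cv2.resize(im[y0:y1,x0:x1,::-1],None,fx=4,fy=4))"
```

```text
[-26.535  21.114 115.505 -52.76   33.261   5.227]
t 5.12 at [ 437.8 -209.6   87.9] rotvec [-6.7  0.3 -0.4] dist 8.3 w 39.1 F [-1.4 -1.6 -1.3]
[0.002, -0.0025, 0.0026, -3.3, 0.2, -0.2, -1]
[0.002, -0.0026, 0.0025, -3.3, 0.2, -0.2, -1]
```

View pics/a3side.png

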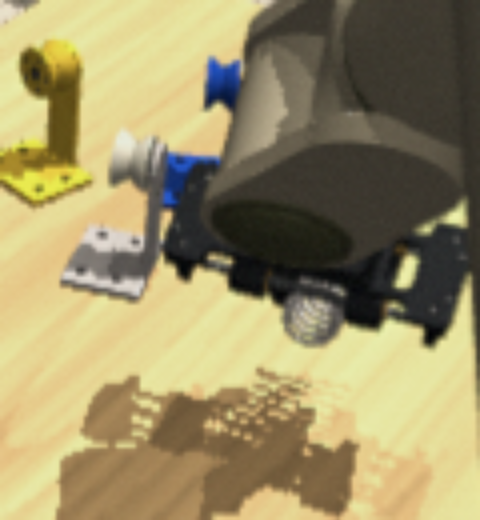

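View pics/a3top.png

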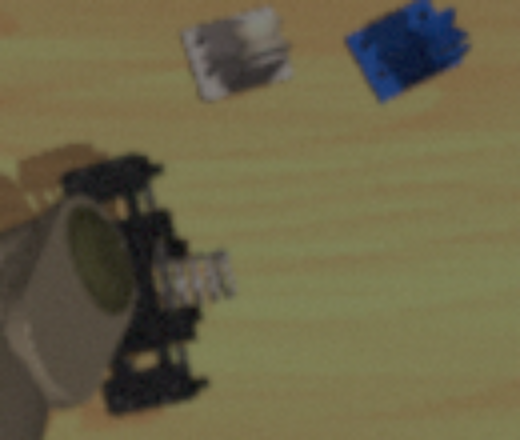

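The spring is held level (side crop (313,318) seen end on, top crop (200,278)). I'll finish the tilt and lower it.

Call:
{"api": "move_arm", "payload": {"targets": [0.002,-0.002,0.002,-3.5,0.2,-0.2,-1,0.002,-0.002,0.002,-3.5,0.2,-0.2,-1,0,0,0,0,0,0,-1]}}

```text
clock: 5.6
ee_pos: [440.5, -207.6, 81.4]
tcp_rot: [[0.98, 0.155, 0.123], [0.198, -0.752, -0.629], [-0.005, 0.64, -0.768]]
force: [0.3, -0.1, -1.0]
grip_width: 38.7
```

```bash
python3 -c "
from p import *
G=np.array([440,-200,26]);R=Rtool(-40)
plan(G+12*R[:,2],R,3,-1)"
```

```text
t 5.6 at [ 440.5 -207.6   81.4] rotvec [-0.2  0.2  0.2] dist 64.6 w 38.7 F [ 0.3 -0.1 -1. ]
[0.0004, -0.0137, 0.0166, -0.1, 0.1, 0.1, -1]
[0.0004, -0.0138, 0.0166, -0.1, 0.1, 0.1, -1]
[0.0004, -0.0138, 0.0165, -0.1, 0.1, 0.1, -1]
```

Call:
{"api": "move_arm", "payload": {"targets": [0,-0.0138,0.0166,0,0.1,0.1,-1,0,-0.0138,0.0166,0,0.1,0.1,-1,0,-0.0138,0.0166,0,0,0,-1,0,0,0,0,0,0,-1]}}

```text
clock: 6.1
ee_pos: [453.7, -203.5, 35.3]
tcp_rot: [[0.984, 0.153, 0.096], [0.18, -0.777, -0.604], [-0.017, 0.611, -0.791]]
force: [0.1, -0.0, -1.4]
grip_width: 38.9
```

Call:
{"api": "move_arm", "payload": {"targets": [0,-0.001,0.0015,0,0,0,-1,0,-0.001,0.001,0,0,0,-1]}}

```text
clock: 6.35
ee_pos: [453.9, -203.9, 32.9]
tcp_rot: [[0.984, 0.152, 0.096], [0.179, -0.777, -0.603], [-0.017, 0.611, -0.792]]
force: [-0.7, -0.2, -1.1]
grip_width: 39.0
```

```bash
python3 -c "
from p import *
print(get_obs()['joint_positions'],get_obs()['qd'])
G=np.array([450,-200,23]);R=Rtool(-40)
plan(G+12*R[:,2],R,3,-1)"
```

```text
[-22.764  30.715 114.728 -70.535  33.414  27.351] [ 0.168  1.023 -0.139 -1.26  -0.383  1.726]
t 6.35 at [ 453.9 -203.9   32.9] rotvec [-2.3  1.4 -0.2] dist 19.6 w 39.0 F [-0.7 -0.2 -1.1]
[-0.0009, -0.0031, 0.0057, -0.8, 0.5, -0.1, -1]
[-0.0009, -0.0031, 0.0057, -0.8, 0.5, -0.1, -1]
[-0.001, -0.0032, 0.0056, -0.8, 0.5, -0.1, -1]
```

Joint 4 hit its range limit (-70.5°) at this short reach. I'll move the held spring further out, where joint 4 needs less travel.

```bash
python3 -c "
from p import *
G=np.array([520,-130,60]);R=Rtool(-40)
plan(G+12*R[:,2],R,5,-1)"
```

```text
t 6.35 at [ 453.9 -203.9   32.9] rotvec [-2.3  1.4 -0.2] dist 96.4 w 39.0 F [-0.7 -0.2 -1.1]
[0.0156, -0.0061, -0.0095, -0.5, 0.3, -0.0, -1]
[0.0157, -0.006, -0.0095, -0.5, 0.3, -0.0, -1]
[0.0157, -0.0059, -0.0095, -0.5, 0.3, -0.0, -1]
[0.0158, -0.0058, -0.0094, -0.5, 0.3, -0.0, -1]
[0.0158, -0.0057, -0.0094, -0.5, 0.3, -0.0, -1]
```

Call:
{"api": "move_arm", "payload": {"targets": [0.0156,-0.006,-0.0095,0,0,0,-1,0.0156,-0.006,-0.0095,0,0,0,-1,0.0156,-0.006,-0.0095,-0.5,0.3,0,-1,0.0156,-0.006,-0.0095,-0.7,0.4,0,-1,0.0156,-0.006,-0.0095,-0.7,0.4,0,-1,0,0,0,0,0,0,-1]}}

```text
clock: 7.1
ee_pos: [522.9, -136.1, 53.1]
tcp_rot: [[0.982, 0.147, 0.121], [0.19, -0.757, -0.625], [-0.0, 0.637, -0.771]]
force: [-0.4, 0.4, -1.7]
grip_width: 38.9
```

```bash
python3 -c "
from p import *
print(get_obs()['joint_positions'])
G=np.array([522,-130,24]);R=Rtool(-40)
plan(G+12*R[:,2],R,3,-1)"
```

```text
[-11.445  33.684 104.509 -60.522  42.575  24.347]
t 7.1 at [ 522.9 -136.1   53.1] rotvec [-0.4  0.3 -0.3] dist 38.4 w 38.9 F [-0.4  0.4 -1.7]
[0.0001, -0.0078, 0.0102, -0.1, 0.1, -0.1, -1]
[0.0001, -0.0078, 0.0102, -0.1, 0.1, -0.1, -1]
[0.0001, -0.0078, 0.0101, -0.1, 0.1, -0.1, -1]
```

Call:
{"api": "move_arm", "payload": {"targets": [0,-0.008,0.0102,-0.1,0.1,0,-1,0,-0.008,0.0102,-0.1,0.1,0,-1,0,-0.008,0.0102,-0.1,0.1,0,-1,0,0,0,0,0,0,-1]}}

```text
clock: 7.6
ee_pos: [520.9, -139.1, 13.5]
tcp_rot: [[0.982, 0.145, 0.124], [0.191, -0.754, -0.628], [0.002, 0.64, -0.768]]
force: [-0.6, -0.7, -1.2]
grip_width: 38.9
```

```bash
python3 -c "
from p import *
print(get_obs()['joint_positions'])
G=np.array([522,-130,21.5]);R=Rtool(-40)
plan(G+12*R[:,2],R,1,-1)
for n,s in (('side',(290,120,430,250)),('top',(310,160,440,270))):
  im=viewer.get_image(n);x0,y0,x1,y1=s;cv2.imwrite(f'pics/a4{n}.png',cv2.resize(im[y0:y1,x0:x1,::-1],None,fx=4,fy=4))"
```

```text
[-11.794  38.13  105.325 -66.459  39.988  31.684]
t 7.6 at [ 520.9 -139.1   13.5] rotvec [-0.2  0.1 -0.4] dist 3.3 w 38.9 F [-0.6 -0.7 -1.2]
[0.0029, -0.0016, 0.0003, -0.2, 0.1, -0.4, -1]
```

View pics/a4side.png

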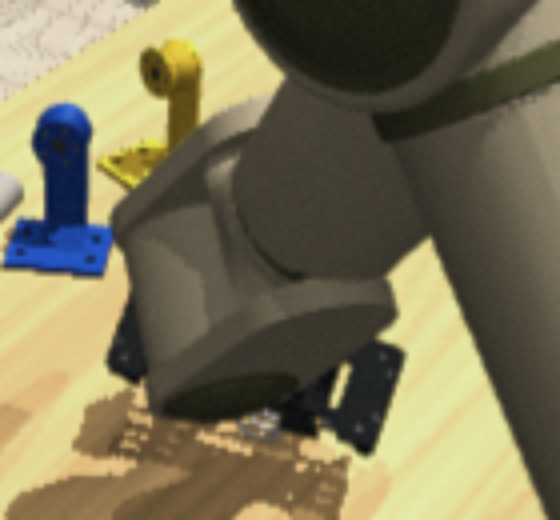

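View pics/a4top.png

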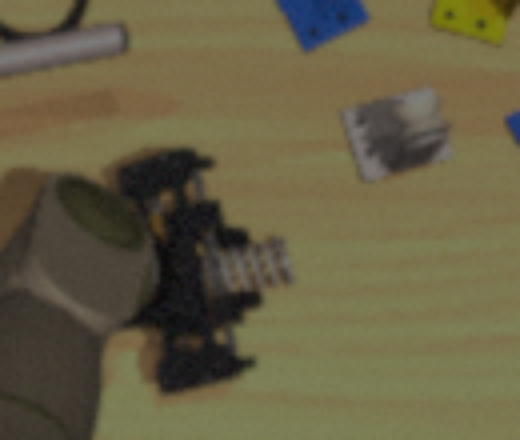

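Call:
{"api": "move_arm", "payload": {"targets": [0,-0.001,0.0012,0,0,0,-1,0,-0.0006,0.0008,0,0,0,-1]}}

```text
clock: 7.95
ee_pos: [522.0, -139.4, 12.9]
tcp_rot: [[0.982, 0.143, 0.127], [0.191, -0.754, -0.628], [0.006, 0.641, -0.767]]
force: [0.8, -1.0, 0.4]
grip_width: 38.9
```

Call:
{"api": "move_arm", "payload": {"targets": [0,0,0,0,0,0,0.05,0,0,0,0,0,0,0.3,0,0,0,0,0,0,0.7,0,0,0,0,0,0,0.9]}}

```text
clock: 8.45
ee_pos: [522.3, -139.6, 13.6]
tcp_rot: [[0.981, 0.143, 0.128], [0.191, -0.754, -0.629], [0.007, 0.642, -0.767]]
force: [0.1, 0.4, -0.5]
grip_width: 74.0
```

Call:
{"api": "move_arm", "payload": {"targets": [0,0,-0.02,0,0,0,1,0,0,-0.04,0,0,0,1,0,0,-0.05,0,0,0,1]}}

```text
clock: 8.82
ee_pos: [506.8, -70.1, 97.7]
tcp_rot: [[0.982, 0.144, 0.122], [0.188, -0.755, -0.628], [0.002, 0.64, -0.768]]
force: [0.5, -0.0, -0.2]
grip_width: 87.9
```

```bash
python3 -c "
from p import *
R=Rtool(0)
plan(np.array([470,-20,170]),R,5,1)
for n,s in (('side',(290,120,430,250)),('top',(310,160,440,270))):
  im=viewer.get_image(n);x0,y0,x1,y1=s;cv2.imwrite(f'pics/a5{n}.png',cv2.resize(im[y0:y1,x0:x1,::-1],None,fx=4,fy=4))"
```

```text
t 8.82 at [506.8 -70.1  97.7] rotvec [39.8  0.1 -0.6] dist 95.4 w 87.9 F [ 0.5 -0.  -0.2]
[-0.0053, 0.0006, -0.0183, 8.0, 0.0, -0.1, 1]
[-0.0053, -0.0019, -0.0182, 8.0, 0.0, -0.1, 1]
[-0.0053, -0.0044, -0.0178, 8.0, 0.0, -0.1, 1]
[-0.0053, -0.0069, -0.017, 8.0, 0.0, -0.1, 1]
[-0.0053, -0.0092, -0.0159, 8.0, 0.0, -0.1, 1]
```

View pics/a5side.png

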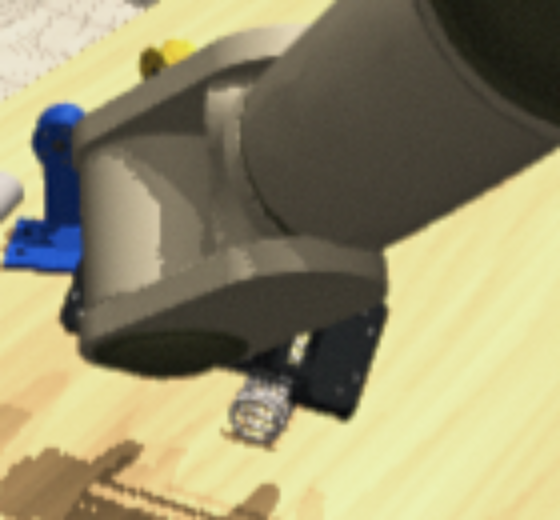

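View pics/a5top.png

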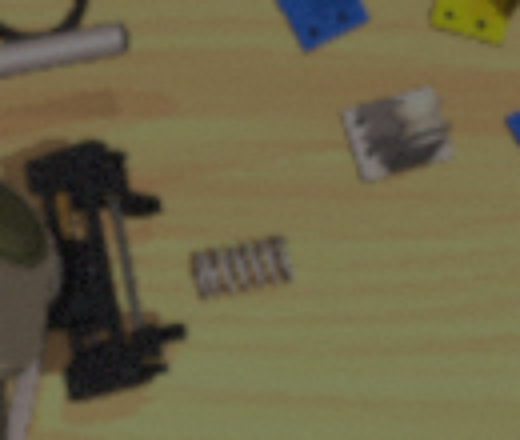

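The spring lies flat on the counter, in line with the rail (top crop (242,266), side crop (258,410)). I'll measure it and go straight above.

```bash
cat > spr.py <<'E'
from p import *
im=viewer.get_image("top"); x0,y0,x1,y1=355,215,388,240
hs=cv2.cvtColor(im[y0:y1,x0:x1],cv2.COLOR_RGB2HSV); 
m=((hs[...,1]<60)).astype(np.uint8)
m=cv2.morphologyEx(m,cv2.MORPH_CLOSE,np.ones((5,5)))
k,l,s,c=cv2.connectedComponentsWithStats(m); i=1+np.argmax(s[1:,4])
pts=(np.argwhere(l==i)[:,::-1]+[x0,y0]).astype(np.float32); r=cv2.minAreaRect(pts); b=cv2.boxPoints(r); print(r)
q=[plane("top",u,20.5) for u in b]; c=sum(q)/4; print("centre",c)
for i in range(4): e=q[(i+1)%4]-q[i]; print(np.linalg.norm(e).round(1),np.degrees(np.arctan2(e[0],-e[1])).round(1))
E
python3 spr.py; python3 -c "
from p import *
plan(np.array([524,-150,130]),Rtool(0),5,1)"
```

```text
((370.5840148925781, 226.21200561523438), (10.107028007507324, 23.791763305664062), 79.69515228271484)
centre [ 522.651 -134.199   20.5  ]
79.1 10.6
33.7 -80.6
78.8 -169.4
33.7 99.9
t 8.97 at [508.1 -69.7  98.7] rotvec [39.9 -0.2 -0.5] dist 87.6 w 88.0 F [ 0.5  0.7 -0.1]
[0.0001, 0.0166, 0.0057, 8.0, -0.0, -0.1, 1]
[0.0001, 0.0172, 0.0033, 8.0, -0.0, -0.1, 1]
[0.0, 0.0175, 0.0009, 8.0, -0.0, -0.1, 1]
[0.0, 0.0175, -0.0015, 8.0, -0.0, -0.1, 1]
[-0.0, 0.0171, -0.0039, 8.0, -0.0, -0.1, 1]
```

Call:
{"api": "move_arm", "payload": {"targets": [0,0.0155,0.004,8,0,0,1,0,0.016,0.0025,8,0,0,1,0,0.016,0,8,0,0,1,0,0.016,-0.002,8,0,0,1,0,0.007,-0.003,8,0,0,1,0,0,0,0,0,0,1]}}

```text
clock: 9.72
ee_pos: [518.7, -140.3, 122.0]
tcp_rot: [[0.982, 0.187, -0.004], [0.187, -0.982, 0.024], [0.0, -0.025, -1.0]]
force: [0.1, 0.7, -0.0]
grip_width: 88.0
```

```bash
python3 -c "
from p import *
plan(np.array([522,-134,5]),Rtool(0,11.2),4,1)"
```

```text
t 9.72 at [ 518.7 -140.3  122. ] rotvec [-1.4 -0.  -0.4] dist 117.2 w 88.0 F [ 0.1  0.7 -0. ]
[0.0011, -0.0007, 0.0293, -0.4, -0.0, -0.1, 1]
[0.0011, -0.0008, 0.0293, -0.4, -0.0, -0.1, 1]
[0.0011, -0.001, 0.0293, -0.4, -0.0, -0.1, 1]
[0.0011, -0.0012, 0.0293, -0.4, -0.0, -0.1, 1]
```

Call:
{"api": "move_arm", "payload": {"targets": [0.001,-0.0008,0.029,-0.5,0,-0.1,1,0.001,-0.0008,0.029,-0.5,0,-0.1,1,0.001,-0.001,0.029,-0.4,0,-0.1,1,0.001,-0.001,0.02,0,0,0,1,0,0,0,0,0,0,1]}}

```text
clock: 10.35
ee_pos: [517.8, -133.5, 6.9]
tcp_rot: [[0.981, 0.192, -0.007], [0.192, -0.981, -0.01], [-0.009, 0.009, -1.0]]
force: [0.1, 0.8, -0.2]
grip_width: 88.1
```

```bash
python3 -c "
from p import *
plan(np.array([522,-134,5]),Rtool(0,11.2),1,1)"
```

```text
t 10.35 at [ 517.8 -133.5    6.9] rotvec [ 0.5  0.5 -0.1] dist 4.6 w 88.1 F [ 0.1  0.8 -0.2]
[0.0041, 0.0013, 0.0018, 0.5, 0.5, -0.1, 1]
```

Call:
{"api": "move_arm", "payload": {"targets": [0.004,0.001,0.0015,0.5,0.5,-0.1,0.3,0,0,0,0,0,0,-0.2,0,0,0,0,0,0,-1,0,0,0,0,0,0,-1,0,0,0,0,0,0,-1,0,0,0,0,0,0,-1], "grip_force": 22}}

```text
clock: 11.1
ee_pos: [522.9, -134.1, 7.4]
tcp_rot: [[0.981, 0.194, 0.003], [0.194, -0.981, -0.003], [0.002, 0.003, -1.0]]
force: [-0.1, -0.1, -1.2]
grip_width: 38.6
```

Call:
{"api": "move_arm", "payload": {"targets": [0,0,-0.04,0,0,0,-1,0,0,-0.05,0,0,0,-1,0,0,-0.06,0,0,0,-1]}}

```text
clock: 11.48
ee_pos: [520.3, -132.8, 156.9]
tcp_rot: [[0.981, 0.194, -0.007], [0.194, -0.981, 0.002], [-0.006, -0.003, -1.0]]
force: [1.2, -0.6, -1.9]
grip_width: 38.5
```

```bash
python3 -c "
from p import *
tip=np.array([675.7,-35.5,180])
plan(tip+75*D+[0,0,-16.5],Rtool(0),5,-1)
for n,s in (('side',(260,90,400,230)),('top',(310,130,440,240))):
  im=viewer.get_image(n);x0,y0,x1,y1=s;cv2.imwrite(f'pics/a6{n}.png',cv2.resize(im[y0:y1,x0:x1,::-1],None,fx=4,fy=4))"
```

```text
t 11.47 at [ 520.3 -132.8  156.9] rotvec [-0.2  0.3 -0.2] dist 172.0 w 38.5 F [ 1.2 -0.6 -1.9]
[0.0343, 0.0019, -0.0015, -0.0, 0.1, -0.0, -1]
[0.0343, 0.0019, -0.0015, -0.0, 0.1, -0.0, -1]
[0.0343, 0.002, -0.0015, -0.0, 0.1, -0.0, -1]
[0.0343, 0.002, -0.0014, -0.0, 0.1, -0.0, -1]
[0.0343, 0.002, -0.0014, -0.0, 0.1, -0.0, -1]
```

View pics/a6side.png

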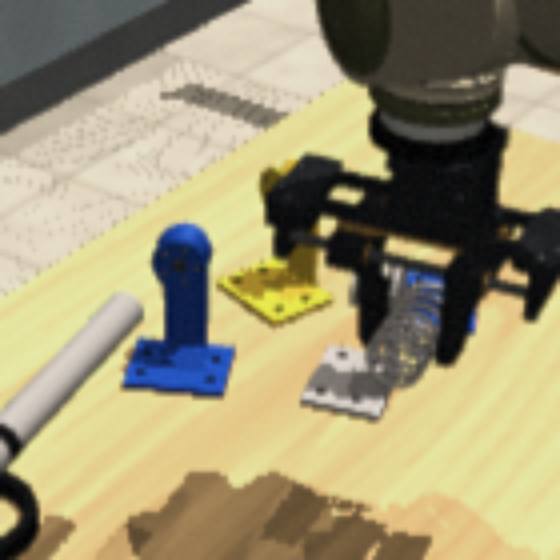

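View pics/a6top.png

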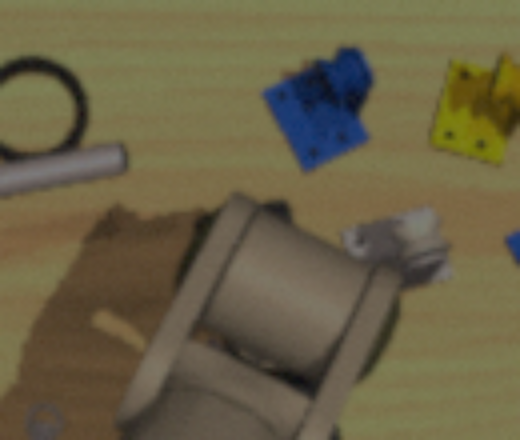

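The spring is gripped square (side crop (405,345)), axis about 13 mm above the TCP. I'll move to just outside the rail tip.

```bash
python3 -c "
from p import *
tip=np.array([675.7,-35.5,180])
plan(tip+62*D+[0,0,-13],Rtool(0),5,-1)"
```

```text
t 11.57 at [ 523.2 -134.1  161.9] rotvec [ 0.3 -0.2 -0.2] dist 169.1 w 38.7 F [ 1.  -1.2 -1.9]
[0.0338, -0.001, -0.0009, 0.1, -0.0, -0.0, -1]
[0.0338, -0.001, -0.0009, 0.1, -0.0, -0.0, -1]
[0.0338, -0.001, -0.0009, 0.1, -0.0, -0.0, -1]
[0.0338, -0.001, -0.001, 0.1, -0.0, -0.0, -1]
[0.0338, -0.0009, -0.001, 0.1, -0.0, -0.0, -1]
```

Call:
{"api": "move_arm", "payload": {"targets": [0.034,0.001,-0.001,0.1,0,0,-1,0.034,0.001,-0.001,0.1,0,0,-1,0.034,0,-0.001,0.1,0,0,-1,0.034,0,-0.001,0,0,0,-1,0.03,-0.001,-0.001,0,0,0,-1,0,0,0,0,0,0,-1]}}

```text
clock: 12.32
ee_pos: [689.1, -101.7, 161.1]
tcp_rot: [[0.981, 0.193, -0.003], [0.193, -0.981, 0.003], [-0.002, -0.004, -1.0]]
force: [-0.9, 0.6, -0.8]
grip_width: 38.6
```

```bash
python3 -c "
from p import *
tip=np.array([675.7,-35.5,180])
plan(tip+62*D+[0,0,-13],Rtool(0),1,-1)
for n,s in (('side',(240,120,340,220)),('top',(290,110,400,210))):
  im=viewer.get_image(n);cv2.imwrite(f'pics/a7{n}_full.png',im[:,:,::-1]);x0,y0,x1,y1=s;cv2.imwrite(f'pics/a7{n}.png',cv2.resize(im[y0:y1,x0:x1,::-1],None,fx=6,fy=6,interpolation=cv2.INTER_CUBIC))"
```

```text
t 12.32 at [ 689.1 -101.7  161.1] rotvec [-0.2  0.1 -0.3] dist 8.1 w 38.6 F [-0.9  0.6 -0.8]
[-0.0001, -0.0056, -0.0059, -0.2, 0.1, -0.3, -1]
```

View pics/a7side.png

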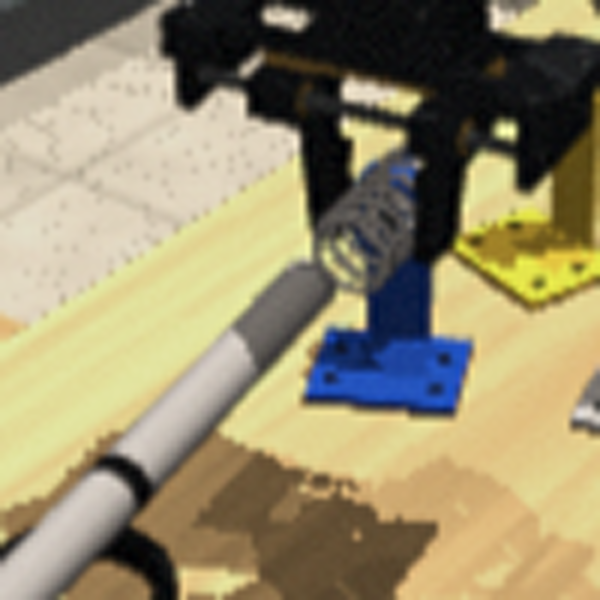

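View pics/a7top.png

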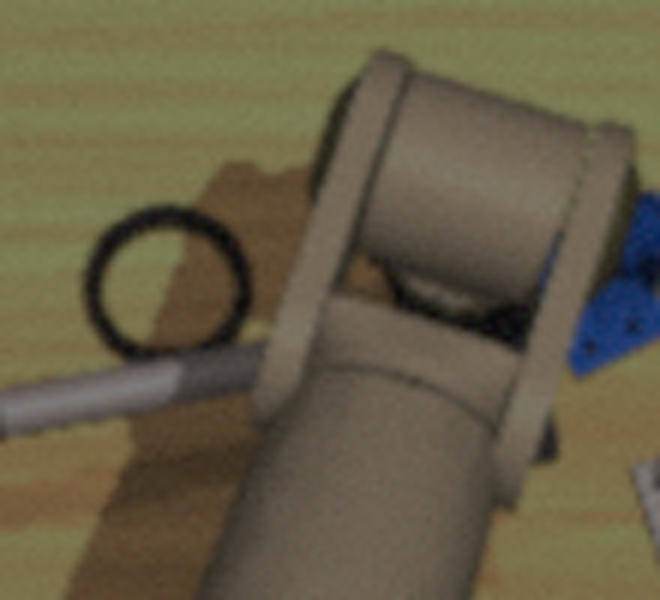

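In the side view the front ring is at crop (350,255) and the rail tip's centre at (316,280). The spring sits about 6 mm low, which matches the TCP at 161 against 167. I'll correct it and look again.

Call:
{"api": "move_arm", "payload": {"targets": [0,-0.003,-0.006,-0.2,0.1,-0.3,-1,0,0,-0.001,0,0,0,-1,0,0,0,0,0,0,-1]}}

```text
clock: 12.8
ee_pos: [685.9, -99.9, 169.9]
tcp_rot: [[0.981, 0.196, -0.001], [0.196, -0.981, -0.0], [-0.001, -0.0, -1.0]]
force: [-0.0, -0.2, -1.4]
grip_width: 38.7
```

```bash
cat > chk.py <<'E'
from p import *
import sys
tag=sys.argv[1]
o=get_obs(); im=cv2.cvtColor(viewer.get_image("side"),cv2.COLOR_RGB2BGR); cv2.imwrite(f"pics/{tag}_full.png",im)
x0,y0,s=260,130,10
c=cv2.resize(im[y0:y0+60,x0:x0+70],None,fx=s,fy=s,interpolation=cv2.INTER_CUBIC); cv2.imwrite(f"pics/{tag}.png",c)
S=o["ee_pos"]+[0,0,13]-38*D
for a in np.linspace(0,2*np.pi,40):
    P=S+20.5*(np.cos(a)*Pp+np.sin(a)*np.array([0,0,1])); q=proj("side",P)[0]; cv2.circle(c,tuple(int(v) for v in (q-[x0,y0]+.5)*s),2,(0,0,255),-1)
tip=np.array([675.7,-35.5,180])
for t in range(0,140,6):
  for w in (-12.5,12.5):
    v=tip-t*D; n=np.array([87.17,686.288,777.399])-v; n-=D*(n@D); n/=np.linalg.norm(n); m=np.cross(D,n)
    q=proj("side",v+w*m)[0]; cv2.circle(c,tuple(int(v) for v in (q-[x0,y0]+.5)*s),2,(0,255,0),-1)
cv2.imwrite(f"pics/{tag}_o.png",c); print(o["ee_pos"],o["force"])
E
python3 chk.py b1; python3 -c "
from p import *
tip=np.array([675.7,-35.5,180])
plan(tip+62*D+[0,0,-13],Rtool(0),1,-1)"
```

```text
[685.876 -99.925 169.884] [-0.014 -0.22  -1.351]
t 12.85 at [685.9 -99.9 169.9] rotvec [ 0.   0.  -0.1] dist 5.1 w 38.6 F [-0.1 -0.6 -1.9]
[0.0027, -0.0032, 0.0029, 0.0, 0.0, -0.1, -1]
```

View pics/b1.png

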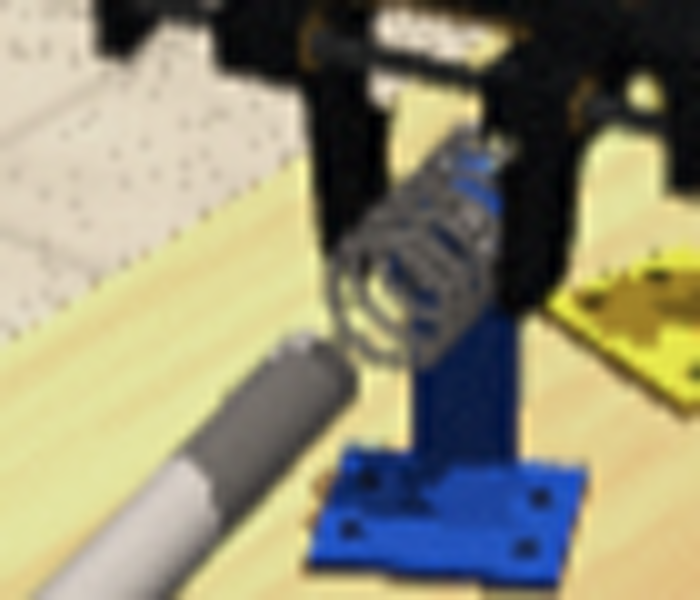

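View pics/b1_o.png

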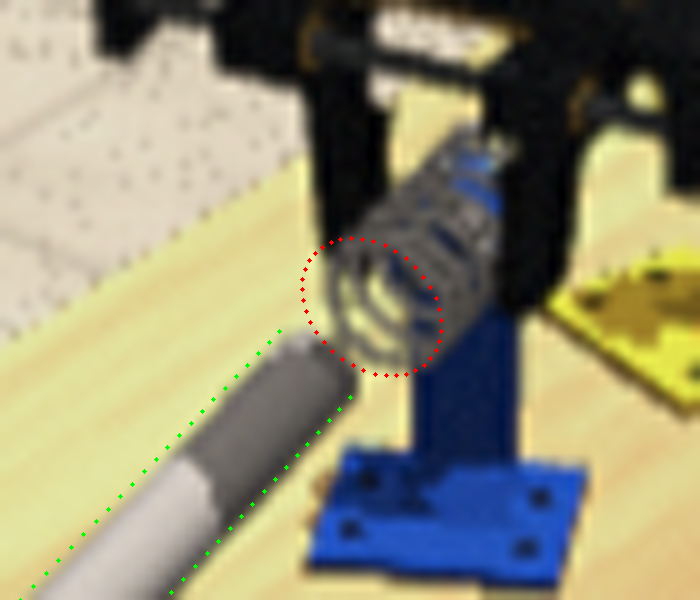

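Call:
{"api": "move_arm", "payload": {"targets": [0.003,-0.004,0.003,0,0,-0.1,-1,0,0,0,0,0,0,-1,0,0,0,0,0,0,-1]}}

```text
clock: 13.22
ee_pos: [688.1, -95.1, 166.5]
tcp_rot: [[0.98, 0.198, -0.001], [0.198, -0.98, -0.0], [-0.001, -0.0, -1.0]]
force: [0.2, 0.0, -0.1]
grip_width: 38.0
```

```bash
python3 chk.py b2; python3 -c "
import cv2
im=cv2.imread('pics/b2_full.png')[140:172,282:314]; cv2.imwrite('pics/b2z.png',cv2.resize(im,None,fx=18,fy=18,interpolation=cv2.INTER_LANCZOS4))"
```

```text
[688.086 -95.095 166.549] [ 0.234  0.035 -0.112]
```

View pics/b2z.png

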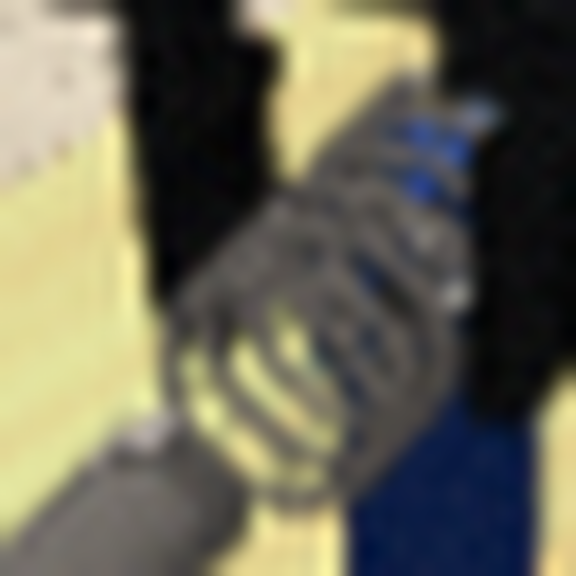

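View pics/b2_o.png

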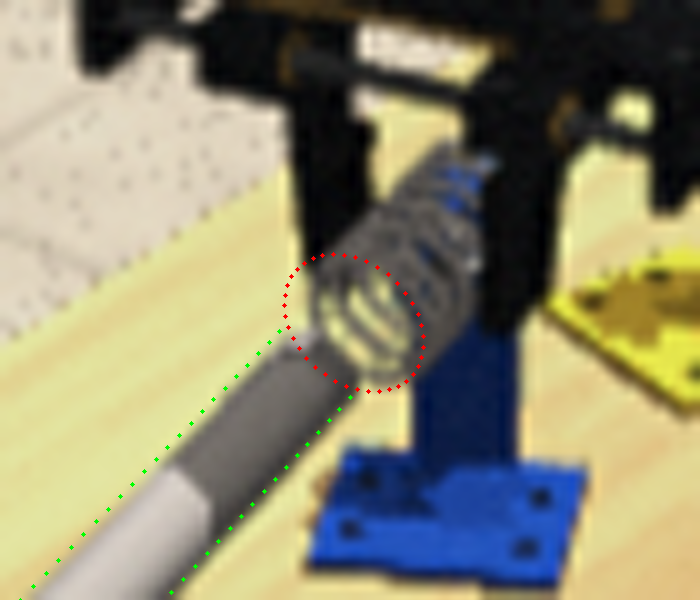

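The side view suggests the spring sits about 1 px (roughly 2–3 mm) to the near side of the rail axis, and the top-view line says +1.5 mm. I'll shift accordingly and feel forward slowly.

Call:
{"api": "move_arm", "payload": {"targets": [0.002,-0.006,-0.001,0,0,0,-1,0,-0.008,0,0,0,0,-1,0,-0.008,0,0,0,0,-1,0,0,0,0,0,0,-1]}}

```text
clock: 13.78
ee_pos: [685.5, -71.1, 167.7]
tcp_rot: [[0.98, 0.198, -0.001], [0.198, -0.98, 0.0], [-0.001, -0.0, -1.0]]
force: [0.3, 0.1, -0.8]
grip_width: 38.8
```

```bash
python3 chk.py b3; python3 -c "
import cv2
im=cv2.imread('pics/b3_full.png')[140:172,280:312]; cv2.imwrite('pics/b3z.png',cv2.resize(im,None,fx=18,fy=18,interpolation=cv2.INTER_LANCZOS4))"
```

```text
[685.518 -71.087 167.691] [ 0.268  0.076 -0.797]
```

View pics/b3z.png

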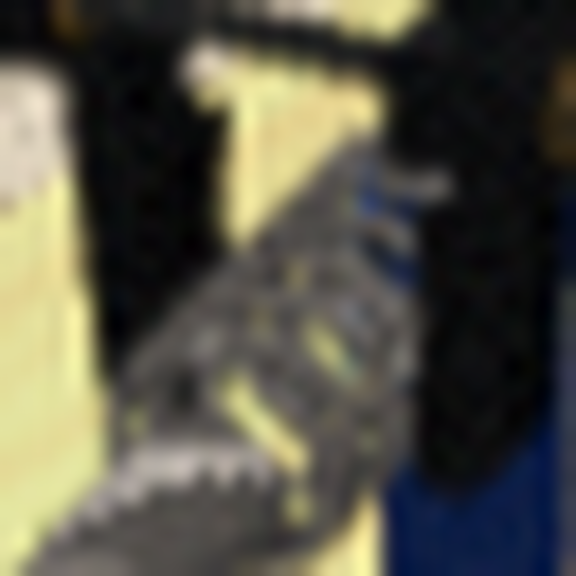

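Call:
{"api": "move_arm", "payload": {"targets": [0,-0.006,0,0,0,0,-1,0,-0.006,0,0,0,0,-1,0,0,0,0,0,0,-1]}}

```text
clock: 14.2
ee_pos: [683.0, -59.1, 167.6]
tcp_rot: [[0.98, 0.198, -0.001], [0.198, -0.98, -0.0], [-0.001, -0.0, -1.0]]
force: [0.1, 0.1, -1.1]
grip_width: 38.7
```

```bash
python3 chk.py b4; python3 -c "
import cv2
im=cv2.imread('pics/b4_full.png')[142:178,274:310]; cv2.imwrite('pics/b4z.png',cv2.resize(im,None,fx=16,fy=16,interpolation=cv2.INTER_LANCZOS4))"
```

```text
[682.99  -59.069 167.632] [ 0.122  0.094 -1.135]
```

View pics/b4z.png

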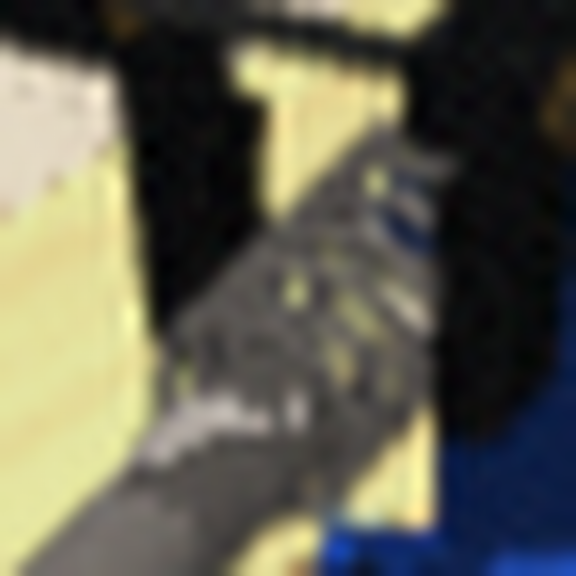

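No force so far, and the tip is inside the front coils (crop (230,420)). I'll continue.

Call:
{"api": "move_arm", "payload": {"targets": [0,-0.007,0,0,0,0,-1,0,-0.007,0,0,0,0,-1,0,-0.007,0,0,0,0,-1,0,0,0,0,0,0,-1]}}

```text
clock: 14.75
ee_pos: [678.6, -37.2, 167.6]
tcp_rot: [[0.98, 0.198, -0.001], [0.198, -0.98, -0.0], [-0.001, -0.0, -1.0]]
force: [-0.5, -0.3, -1.0]
grip_width: 38.6
```

Call:
{"api": "move_arm", "payload": {"targets": [0,-0.01,0,0,0,0,-1,0,-0.01,0,0,0,0,-1,0,-0.01,0,0,0,0,-1,0,-0.01,0,0,0,0,-1,0,0,0,0,0,0,-1]}}

```text
clock: 15.38
ee_pos: [670.0, 5.2, 167.7]
tcp_rot: [[0.98, 0.198, -0.001], [0.198, -0.98, 0.0], [-0.001, -0.0, -1.0]]
force: [0.0, -0.7, -0.7]
grip_width: 38.3
```

```bash
python3 -c "
from p import *
for n,s in (('side',(220,120,340,220)),('top',(270,120,370,200))):
  im=viewer.get_image(n);x0,y0,x1,y1=s;cv2.imwrite(f'pics/b5{n}.png',cv2.resize(im[y0:y1,x0:x1,::-1],None,fx=6,fy=6,interpolation=cv2.INTER_CUBIC))"
```

```text
(no output)
```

View pics/b5side.png

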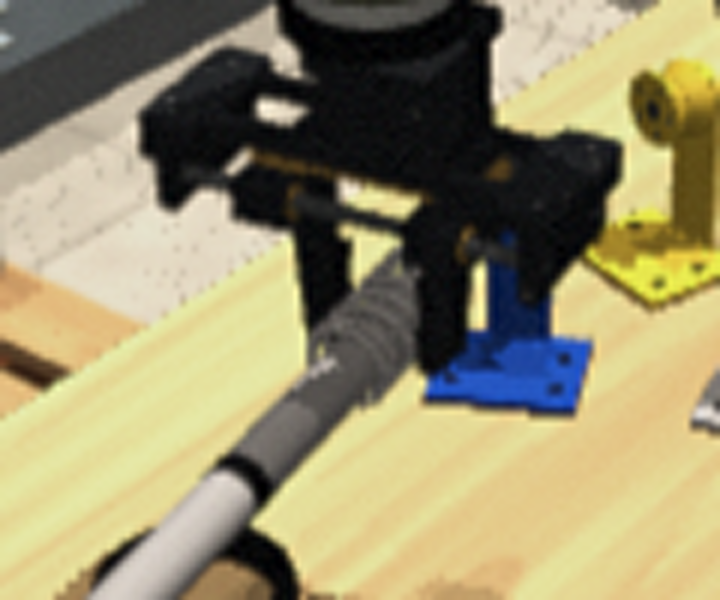

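View pics/b5top.png

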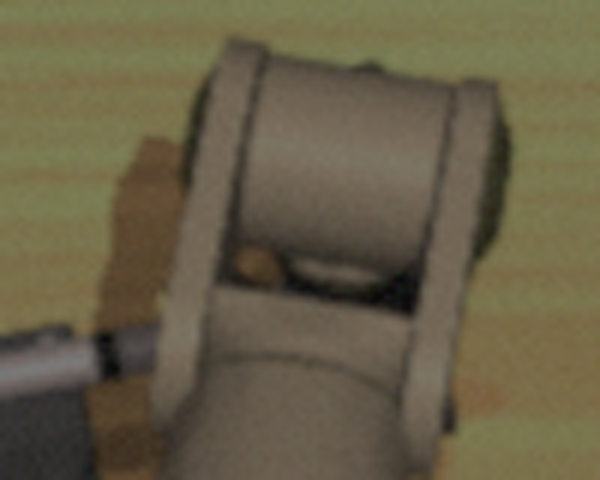

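The spring is threaded: side crop shows the rail inside the coils at (350,350). There's no force, so I'll slide on with force checks.

Call:
{"api": "move_arm", "payload": {"targets": [0.0005,-0.015,-0.0005,0,0,0,-1,0,-0.015,0,0,0,0,-1,0,-0.015,0,0,0,0,-1,0,-0.015,0,0,0,0,-1]}}

```text
clock: 15.98
ee_pos: [658.2, 66.3, 168.1]
tcp_rot: [[0.981, 0.196, -0.001], [0.196, -0.981, 0.0], [-0.001, -0.0, -1.0]]
force: [0.5, -0.5, -1.7]
grip_width: 38.2
```

Call:
{"api": "move_arm", "payload": {"targets": [0,-0.015,0,0,0,0,-1,0,-0.015,0,0,0,0,-1,0,-0.015,0,0,0,0,-1,0,-0.015,0,0,0,0,-1]}}

```text
clock: 16.48
ee_pos: [645.4, 129.9, 168.2]
tcp_rot: [[0.98, 0.197, -0.001], [0.197, -0.98, 0.0], [-0.001, -0.0, -1.0]]
force: [0.6, 1.0, -1.5]
grip_width: 38.4
```

```bash
python3 -c "
from p import *
tip=np.array([676.3,-35.4,180])
o=get_obs(); print(o['ee_pos'],o['force'],o['joint_positions'],(o['ee_pos']-tip)@D,(o['ee_pos'])@Pp)
plan(tip-255*D+[0,0,-12.3],Rtool(0),4,-1)
for n,s in (('side',(190,140,310,260)),):
  im=viewer.get_image(n);x0,y0,x1,y1=s;cv2.imwrite(f'pics/b6{n}.png',cv2.resize(im[y0:y1,x0:x1,::-1],None,fx=5,fy=5,interpolation=cv2.INTER_CUBIC))"
```

```text
[645.378 129.869 168.191] [ 0.603  1.016 -1.453] [  1.199  38.088  65.406   0.008  76.556 -10.139] -168.1203212503055 658.3145299752182
t 16.48 at [645.4 129.9 168.2] rotvec [-0.   0.  -0.1] dist 86.9 w 38.4 F [ 0.6  1.  -1.5]
[-0.0006, -0.0217, 0.0001, -0.0, 0.0, -0.0, -1]
[-0.0006, -0.0217, 0.0001, -0.0, 0.0, -0.0, -1]
[-0.0006, -0.0217, 0.0001, -0.0, 0.0, -0.0, -1]
[-0.0006, -0.0217, 0.0001, -0.0, 0.0, -0.0, -1]
```

View pics/b6side.png

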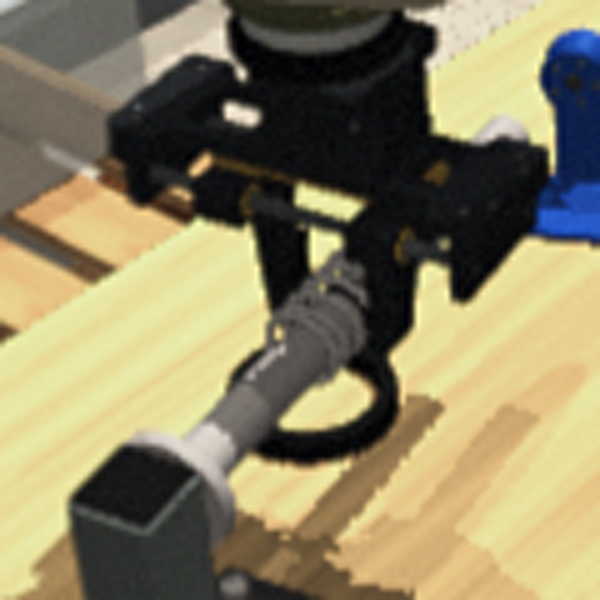

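The spring is well centred on the rail (crop (320,315)) and about half-way to the flange. I'll continue.

Call:
{"api": "move_arm", "payload": {"targets": [0,-0.014,0,0,0,0,-1,0,-0.014,0,0,0,0,-1,0,-0.014,0,0,0,0,-1,0,-0.014,0,0,0,0,-1]}}

```text
clock: 17.02
ee_pos: [633.3, 189.7, 168.2]
tcp_rot: [[0.98, 0.197, -0.001], [0.197, -0.98, 0.001], [-0.001, -0.001, -1.0]]
force: [-0.4, 0.8, -1.9]
grip_width: 38.3
```

Call:
{"api": "move_arm", "payload": {"targets": [0,-0.008,0,0,0,0,-1,0,-0.008,0,0,0,0,-1,0,-0.004,0,0,0,0,-1]}}

```text
clock: 17.4
ee_pos: [628.9, 211.3, 168.2]
tcp_rot: [[0.98, 0.198, -0.001], [0.198, -0.98, 0.001], [-0.001, -0.001, -1.0]]
force: [1.3, 0.0, -1.6]
grip_width: 38.5
```

```bash
python3 -c "
from p import *
tip=np.array([676.3,-35.4,180])
o=get_obs(); print(o['ee_pos'],o['force'],(o['ee_pos']-tip)@D,(o['ee_pos'])@Pp)
for n,s in (('side',(190,160,290,260)),):
  im=viewer.get_image(n);x0,y0,x1,y1=s;cv2.imwrite(f'pics/b7{n}.png',cv2.resize(im[y0:y1,x0:x1,::-1],None,fx=6,fy=6,interpolation=cv2.INTER_CUBIC))"
```

```text
[628.893 211.302 168.204] [ 1.273  0.004 -1.554] -251.2057135511726 658.2506721056895
```

View pics/b7side.png

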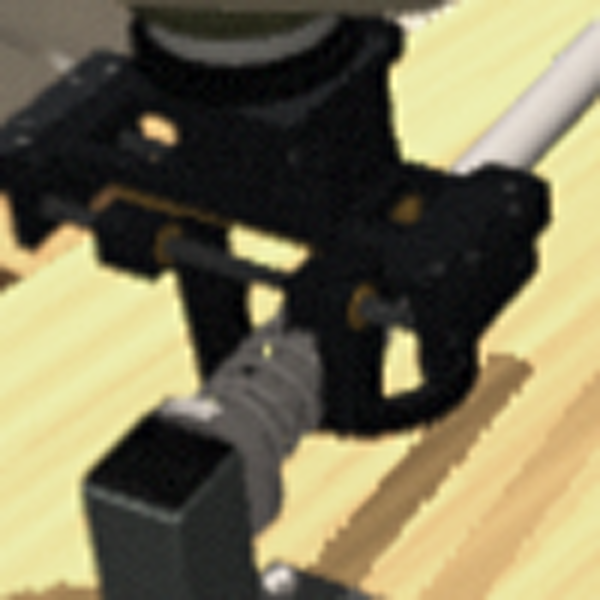

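Call:
{"api": "move_arm", "payload": {"targets": [0,-0.004,0,0,0,0,-1,0,-0.004,0,0,0,0,-1,0,0,0,0,0,0,-1]}}

```text
clock: 17.82
ee_pos: [627.3, 219.4, 168.2]
tcp_rot: [[0.98, 0.197, -0.001], [0.197, -0.98, 0.001], [-0.001, -0.001, -1.0]]
force: [-0.6, -0.6, -0.9]
grip_width: 38.9
```

Call:
{"api": "move_arm", "payload": {"targets": [0,-0.004,0,0,0,0,-1,0,-0.003,0,0,0,0,-1,0,0,0,0,0,0,-1]}}

```text
clock: 18.2
ee_pos: [626.0, 226.1, 168.3]
tcp_rot: [[0.98, 0.197, -0.001], [0.197, -0.98, -0.0], [-0.001, -0.0, -1.0]]
force: [-1.3, -1.1, -0.8]
grip_width: 38.6
```

Call:
{"api": "move_arm", "payload": {"targets": [0,-0.003,0,0,0,0,-1,0,-0.002,0,0,0,0,-1,0,0,0,0,0,0,-1]}}

```text
clock: 18.58
ee_pos: [625.4, 228.9, 168.3]
tcp_rot: [[0.981, 0.196, -0.001], [0.196, -0.981, -0.005], [-0.002, 0.004, -1.0]]
force: [0.8, -5.8, -0.6]
grip_width: 38.6
```

Call:
{"api": "move_arm", "payload": {"targets": [0,-0.003,0,0,0,0,-1,0,-0.002,0,0,0,0,-1,0,0,0,0,0,0,-1]}}

```text
clock: 18.95
ee_pos: [625.2, 230.0, 168.3]
tcp_rot: [[0.981, 0.193, -0.001], [0.193, -0.981, -0.012], [-0.003, 0.011, -1.0]]
force: [0.3, -8.3, -0.2]
grip_width: 38.7
```

Contact with the flange: 8 N at y=230, and the force began at about y=227.5. That matches the home position. I'll ease back and release.

Call:
{"api": "move_arm", "payload": {"targets": [0,0.001,0,0.3,0,0.1,-1,0,0,0,0,0,0,-1,0,0,0,0,0,0,-0.05,0,0,0,0,0,0,0.2,0,0,0,0,0,0,1,0,0,0,0,0,0,1]}}

```text
clock: 19.7
ee_pos: [625.5, 229.2, 168.8]
tcp_rot: [[0.981, 0.192, -0.001], [0.192, -0.981, -0.006], [-0.002, 0.006, -1.0]]
force: [-0.6, 0.7, 0.1]
grip_width: 69.8
```

```bash
python3 -c "
from p import *
plan(np.array([625,228,300]),Rtool(0),3,1)"
```

```text
t 19.7 at [625.5 229.2 168.8] rotvec [ 0.3  0.1 -0.4] dist 131.2 w 69.8 F [-0.6  0.7  0.1]
[-0.0003, 0.0006, -0.0437, 0.1, 0.0, -0.1, 1]
[-0.0003, 0.0005, -0.0437, 0.1, 0.0, -0.1, 1]
[-0.0003, 0.0004, -0.0437, 0.1, 0.0, -0.1, 1]
```

Call:
{"api": "move_arm", "payload": {"targets": [0,0,-0.02,0,0,0,1,0,0,-0.04,0,0,0,1,0,0,-0.05,0,0,0,1,-0.01,0.05,-0.01,0,0,0,1,-0.01,0.06,0,0,0,0,1,-0.01,0.06,0,0,0,0,1,-0.01,0.06,0,0,0,0,1,-0.01,0.06,0,0,0,-0.5,1,-0.01,0.06,0,0,0,-1,1]}}

```text
clock: 20.82
ee_pos: [635.1, -129.9, 295.4]
tcp_rot: [[0.974, 0.226, 0.001], [0.226, -0.974, -0.006], [-0.0, 0.006, -1.0]]
force: [0.5, 0.1, -0.0]
grip_width: 88.2
```

```bash
python3 -c "
from p import *
plan(np.array([624.3,-271.2,180]),Rtool(0,16),3,1)
im=viewer.get_image('side');cv2.imwrite('pics/b8_full.png',im[:,:,::-1])
for n,s in (('side',(190,150,310,260)),('top',(215,135,355,215))):
  im=viewer.get_image(n);x0,y0,x1,y1=s;cv2.imwrite(f'pics/b8{n}.png',cv2.resize(im[y0:y1,x0:x1,::-1],None,fx=5,fy=5,interpolation=cv2.INTER_CUBIC))"
```

```text
t 20.82 at [ 635.1 -129.9  295.4] rotvec [ 0.3  0.  -2.9] dist 182.7 w 88.2 F [ 0.5  0.1 -0. ]
[-0.0141, 0.0448, 0.0387, 0.1, 0.0, -1.0, 1]
[-0.0149, 0.0447, 0.0387, 0.1, 0.0, -1.0, 1]
[-0.0157, 0.0445, 0.0386, 0.1, 0.0, -1.0, 1]
```

View pics/b8side.png

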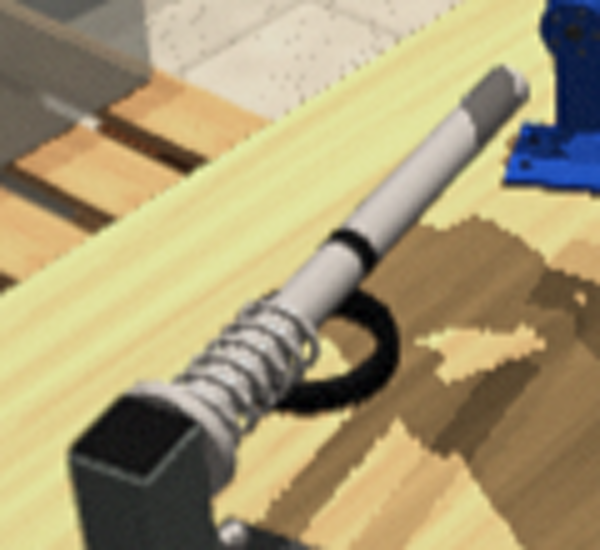

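View pics/b8top.png

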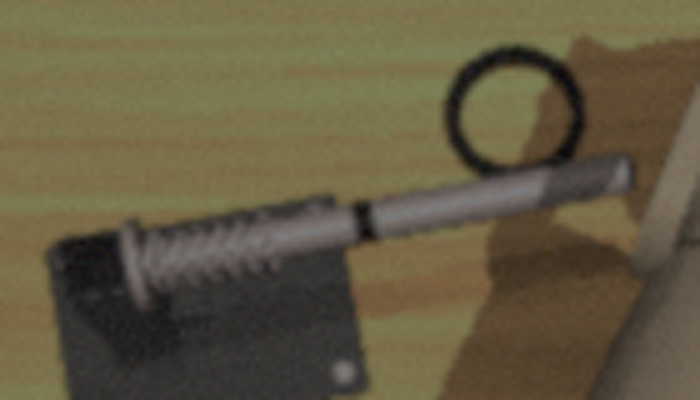

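View pics/b8_full.png

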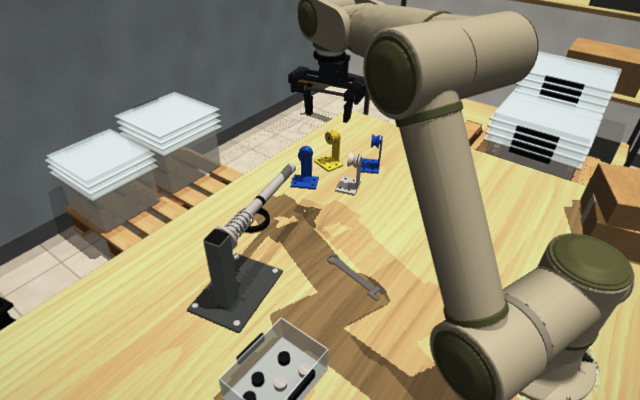

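The spring is home: the coils start at the flange (top crop 145–280, side crop 190–310). The bystanders are unmoved. Now the hanger.

Call:
{"api": "move_arm", "payload": {"targets": [-0.014,0.045,0.03,0.1,0,-1,1,-0.015,0.045,0.03,0.1,0,-1,1,-0.015,0.045,0.03,0.1,0,-1,1,0,0,0,0,0,0,1]}}

```text
clock: 21.48
ee_pos: [626.5, -270.5, 203.8]
tcp_rot: [[0.96, 0.28, 0.002], [0.28, -0.96, 0.001], [0.002, -0.0, -1.0]]
force: [-1.2, -0.5, 0.4]
grip_width: 88.1
```

```bash
python3 -c "
from p import *
plan(np.array([624.3,-271.2,84]),Rtool(0,16),4,1)
for n,s in (('side',(300,110,400,210)),('top',(360,130,480,240))):
  im=viewer.get_image(n);x0,y0,x1,y1=s;cv2.imwrite(f'pics/c1{n}.png',cv2.resize(im[y0:y1,x0:x1,::-1],None,fx=5,fy=5,interpolation=cv2.INTER_CUBIC))"
```

```text
t 21.48 at [ 626.5 -270.5  203.8] rotvec [-0.  -0.1  0.3] dist 119.8 w 88.1 F [-1.2 -0.5  0.4]
[-0.0006, 0.0, 0.0299, -0.0, -0.0, 0.1, 1]
[-0.0006, 0.0, 0.0299, -0.0, -0.0, 0.1, 1]
[-0.0006, 0.0, 0.0299, -0.0, -0.0, 0.1, 1]
[-0.0006, 0.0, 0.0299, -0.0, -0.0, 0.1, 1]
```

View pics/c1side.png

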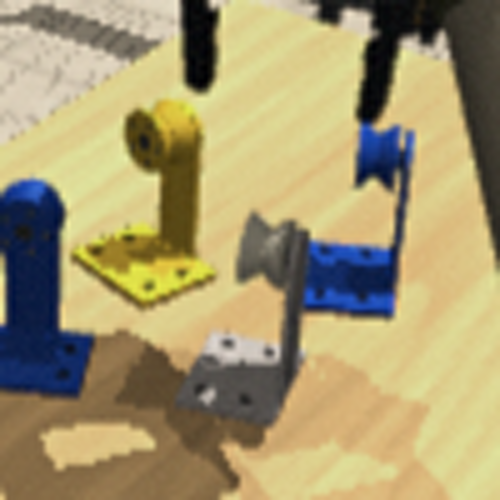

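The gripper is above the white-wheel hanger (wheel at crop (265,245)), with the fingers at (200,60) and (375,90). I'll descend.

Call:
{"api": "move_arm", "payload": {"targets": [-0.0005,0,0.03,0,0,0.1,1,-0.0005,0,0.03,0,0,0.1,1,-0.0005,0,0.025,0,0,0,1,0,0,0,0,0,0,1]}}

```text
clock: 22.08
ee_pos: [631.9, -260.7, 127.5]
tcp_rot: [[0.957, 0.288, 0.016], [0.288, -0.958, -0.006], [0.014, 0.01, -1.0]]
force: [-0.4, -0.5, -0.3]
grip_width: 88.4
```

```bash
python3 -c "
from p import *
plan(np.array([624.3,-271.2,84]),Rtool(0,16),2,1)
for n,s in (('side',(320,130,380,210)),('top',(360,130,480,240))):
  im=viewer.get_image(n);x0,y0,x1,y1=s;cv2.imwrite(f'pics/c2{n}.png',cv2.resize(im[y0:y1,x0:x1,::-1],None,fx=7,fy=7,interpolation=cv2.INTER_CUBIC))"
```

```text
t 22.07 at [ 631.9 -260.7  127.5] rotvec [ 0.6 -0.8  0.8] dist 45.4 w 88.4 F [-0.4 -0.5 -0.3]
[-0.0055, 0.0037, 0.0217, 0.3, -0.4, 0.4, 1]
[-0.0053, 0.0039, 0.0217, 0.3, -0.4, 0.4, 1]
```

View pics/c2side.png

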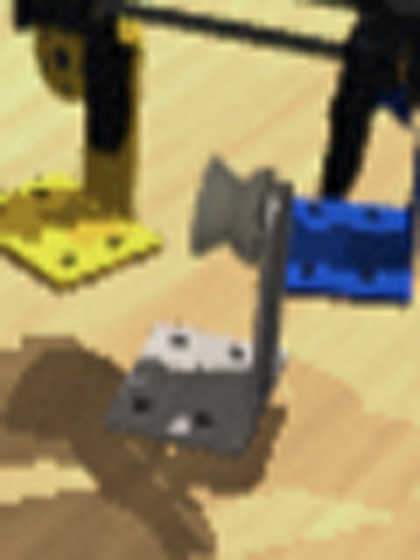

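Call:
{"api": "move_arm", "payload": {"targets": [-0.0105,0.0075,0.004,0.5,-0.7,0.6,1,0,0,0,0,0,0,1]}}

```text
clock: 22.42
ee_pos: [625.3, -272.6, 128.4]
tcp_rot: [[0.961, 0.278, 0.008], [0.278, -0.961, -0.005], [0.006, 0.007, -1.0]]
force: [0.6, 0.4, -0.6]
grip_width: 88.4
```

```bash
python3 -c "
from p import *
print(get_obs()['joint_positions'])
plan(np.array([624.3,-271.2,84]),Rtool(0,16),3,1)"
```

```text
[-33.376  42.823  63.166   0.007  73.457 -49.508]
t 22.43 at [ 625.3 -272.6  128.4] rotvec [ 0.4 -0.4  0.1] dist 44.4 w 88.4 F [ 0.6  0.4 -0.6]
[-0.0003, -0.0006, 0.0148, 0.1, -0.1, 0.0, 1]
[-0.0002, -0.0006, 0.0148, 0.1, -0.1, 0.0, 1]
[-0.0002, -0.0006, 0.0148, 0.1, -0.1, 0.0, 1]
```

Call:
{"api": "move_arm", "payload": {"targets": [-0.0005,-0.0005,0.015,0.1,-0.1,0,1,0,0,0,0,0,0,1]}}

```text
clock: 22.68
ee_pos: [624.6, -272.6, 112.6]
tcp_rot: [[0.961, 0.277, 0.006], [0.277, -0.961, -0.004], [0.005, 0.006, -1.0]]
force: [-0.1, 0.5, -0.2]
grip_width: 87.6
```

```bash
python3 -c "
from p import *
plan(np.array([624.3,-271.2,84]),Rtool(0,16),2,1)"
```

```text
t 22.68 at [ 624.6 -272.6  112.6] rotvec [ 0.3 -0.3  0.1] dist 28.6 w 87.6 F [-0.1  0.5 -0.2]
[-0.0, -0.0008, 0.0143, 0.2, -0.1, 0.0, 1]
[0.0, -0.0007, 0.0143, 0.2, -0.1, 0.0, 1]
```

Call:
{"api": "move_arm", "payload": {"targets": [0,-0.0007,0.014,0.2,-0.1,0,1,0,-0.0007,0.014,0.1,-0.1,0,1,0,0,0,0,0,0,1]}}

```text
clock: 23.05
ee_pos: [624.1, -270.9, 81.8]
tcp_rot: [[0.961, 0.277, -0.0], [0.277, -0.961, 0.001], [0.0, -0.001, -1.0]]
force: [0.0, -0.6, 0.3]
grip_width: 88.0
```

```bash
python3 -c "
from p import *
plan(np.array([624.3,-271.2,84]),Rtool(0,16),1,1)
for n,s in (('side',(320,130,380,210)),('top',(370,150,450,230))):
  im=viewer.get_image(n);x0,y0,x1,y1=s;cv2.imwrite(f'pics/c3{n}.png',cv2.resize(im[y0:y1,x0:x1,::-1],None,fx=7,fy=7,interpolation=cv2.INTER_CUBIC))"
```

```text
t 23.05 at [ 624.1 -270.9   81.8] rotvec [-0.1 -0.   0.1] dist 2.2 w 88.0 F [ 0.  -0.6  0.3]
[0.0001, 0.0003, -0.0022, -0.1, -0.0, 0.1, 1]
```

View pics/c3side.png

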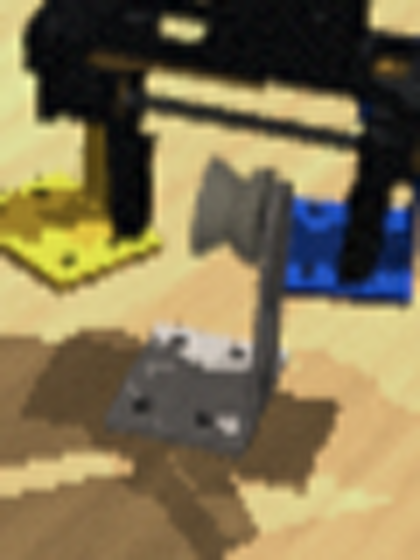

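The fingers straddle the wheel and strap centrally. I'll close.

Call:
{"api": "move_arm", "payload": {"targets": [0,0,-0.002,0,0,0.1,0.3,0,0,0,0,0,0,-0.2,0,0,0,0,0,0,-1,0,0,0,0,0,0,-1,0,0,0,0,0,0,-1,0,0,0,0,0,0,-1], "grip_force": 40}}

```text
clock: 23.9
ee_pos: [625.2, -271.6, 87.0]
tcp_rot: [[0.961, 0.276, 0.004], [0.276, -0.961, -0.002], [0.003, 0.003, -1.0]]
force: [-0.4, 0.4, -0.5]
grip_width: 34.2
```

Call:
{"api": "move_arm", "payload": {"targets": [0,0,-0.03,0,0,0,-1,0,0,-0.04,0,0,0,-1]}}

```text
clock: 24.15
ee_pos: [623.1, -270.4, 153.4]
tcp_rot: [[0.961, 0.276, -0.005], [0.276, -0.961, 0.004], [-0.003, -0.005, -1.0]]
force: [-0.5, -0.6, -4.3]
grip_width: 34.3
```

Grasped: width 34.3 mm, about 5 N of weight. I'll carry it to the near side of the rail, 70 mm outside the mark.

```bash
python3 -c "
from p import *
mark=np.array([645.3,128.7,180]); T=mark+70*D-84.5*Pp; T[2]=212
plan(T,Rtool(0),8,-1)"
```

```text
t 24.15 at [ 623.1 -270.4  153.4] rotvec [-0.3  0.2  4.6] dist 322.6 w 34.3 F [-0.5 -0.6 -4.3]
[0.0052, -0.0393, -0.0071, -0.0, 0.0, 0.6, -1]
[0.0048, -0.0394, -0.0072, -0.0, 0.0, 0.6, -1]
[0.0044, -0.0394, -0.0072, -0.0, 0.0, 0.6, -1]
[0.004, -0.0395, -0.0072, -0.0, 0.0, 0.6, -1]
[0.0036, -0.0395, -0.0072, -0.0, 0.0, 0.6, -1]
[0.0032, -0.0395, -0.0073, -0.0, 0.0, 0.6, -1]
[0.0028, -0.0396, -0.0073, -0.0, 0.0, 0.6, -1]
[0.0024, -0.0396, -0.0073, -0.0, 0.0, 0.6, -1]
```

Call:
{"api": "move_arm", "payload": {"targets": [0,0,-0.03,0,0,0.5,-1,0,-0.035,-0.02,0,0,0.6,-1,0.004,-0.04,-0.008,0,0,0.6,-1,0.004,-0.04,0,0,0,0.6,-1,0.004,-0.04,0,0,0,0.6,-1,0.004,-0.04,0,0,0,0.6,-1,0.003,-0.04,0,0,0,0.6,-1,0.003,-0.04,0,0,0,0.6,-1,0,-0.03,0,0,0,0,-1,0,0,0,0,0,0,-1]}}

```text
clock: 25.4
ee_pos: [569.9, 40.9, 210.7]
tcp_rot: [[0.981, 0.192, -0.014], [0.192, -0.981, 0.007], [-0.013, -0.009, -1.0]]
force: [-0.5, 0.1, -4.2]
grip_width: 34.6
```

```bash
python3 -c "
from p import *
mark=np.array([645.3,128.7,180]); T=mark+70*D-84.5*Pp; T[2]=212
plan(T,Rtool(0),1,-1)"
```

```text
t 25.4 at [569.9  40.9 210.7] rotvec [-0.5  0.7 -0.3] dist 7.0 w 34.6 F [-0.5  0.1 -4.2]
[0.0067, -0.0012, -0.0014, -0.5, 0.7, -0.3, -1]
```

Call:
{"api": "move_arm", "payload": {"targets": [0.0065,-0.001,-0.0015,-0.5,0.7,-0.3,-1,0,0,0,0,0,0,-1]}}

```text
clock: 25.65
ee_pos: [576.6, 42.3, 211.6]
tcp_rot: [[0.98, 0.197, -0.001], [0.197, -0.98, -0.0], [-0.001, -0.0, -1.0]]
force: [-0.2, -0.2, -3.9]
grip_width: 34.5
```

```bash
python3 -c "
from p import *
mark=np.array([645.3,128.7,180]); T=mark+70*D-4.5*Pp; T[2]=212
plan(T,Rtool(0),4,-1)
for n,s in (('side',(220,110,370,230)),('top',(270,120,390,220))):
  im=viewer.get_image(n);x0,y0,x1,y1=s;cv2.imwrite(f'pics/d1{n}.png',cv2.resize(im[y0:y1,x0:x1,::-1],None,fx=5,fy=5,interpolation=cv2.INTER_CUBIC))"
```

```text
t 25.65 at [576.6  42.3 211.6] rotvec [-0.   0.  -0.1] dist 80.0 w 34.5 F [-0.2 -0.2 -3.9]
[0.02, -0.0003, -0.0001, -0.0, 0.0, -0.0, -1]
[0.02, -0.0003, -0.0001, -0.0, 0.0, -0.0, -1]
[0.02, -0.0003, -0.0001, -0.0, 0.0, -0.0, -1]
[0.02, -0.0003, -0.0001, -0.0, 0.0, -0.0, -1]
```

View pics/d1side.png

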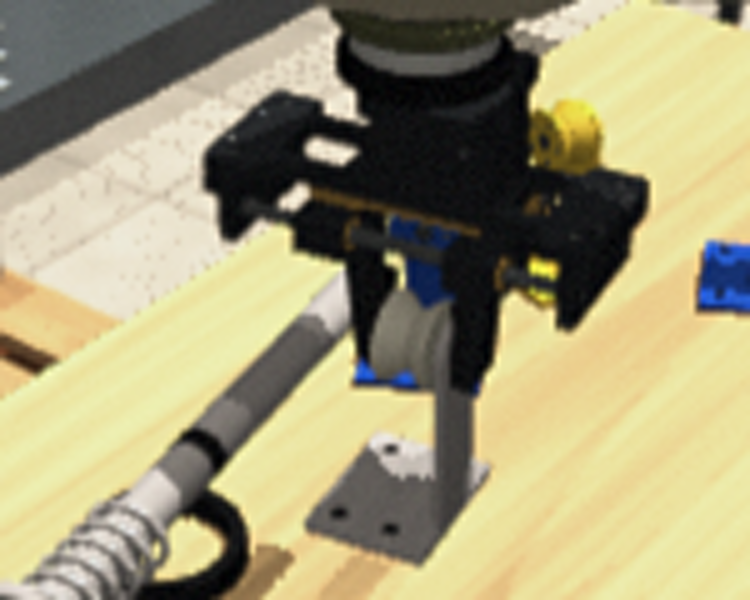

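View pics/d1top.png

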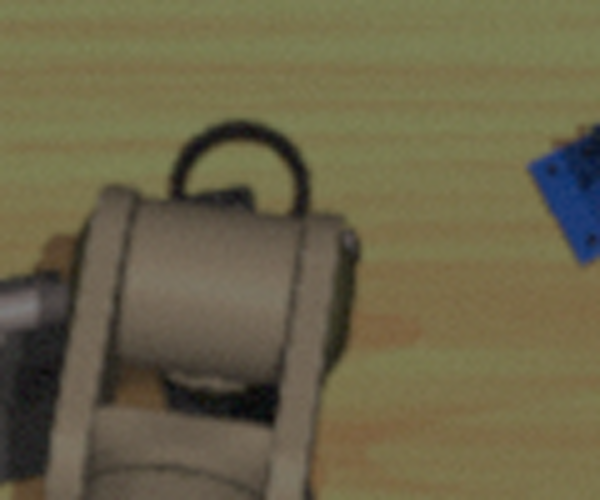

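The hanger hangs upright in the gripper beside the rail (wheel at side crop (415,335)). I'll move it in over the rail.

Call:
{"api": "move_arm", "payload": {"targets": [0.016,0,0,0,0,0,-1,0.016,0,0,0,0,0,-1,0.014,0,0,0,0,0,-1,0,0,0,0,0,0,-1]}}

```text
clock: 26.25
ee_pos: [622.6, 48.9, 210.8]
tcp_rot: [[0.981, 0.193, -0.003], [0.193, -0.981, 0.0], [-0.003, -0.001, -1.0]]
force: [-0.1, 0.1, -5.0]
grip_width: 34.4
```

Call:
{"api": "move_arm", "payload": {"targets": [0.012,0,0,0,0,0,-1,0.012,0,0,0,0,0,-1,0,0,0,0,0,0,-1]}}

```text
clock: 26.62
ee_pos: [645.3, 52.3, 210.5]
tcp_rot: [[0.981, 0.192, -0.004], [0.192, -0.981, -0.0], [-0.004, -0.001, -1.0]]
force: [0.5, -0.4, -3.7]
grip_width: 34.5
```

```bash
python3 -c "
from p import *
mark=np.array([645.3,128.7,180]); T=mark+70*D-4.5*Pp; T[2]=212
plan(T,Rtool(0),1,-1)
for n,s in (('side',(240,130,330,220)),):
  im=viewer.get_image(n);x0,y0,x1,y1=s;cv2.imwrite(f'pics/d2{n}.png',cv2.resize(im[y0:y1,x0:x1,::-1],None,fx=7,fy=7,interpolation=cv2.INTER_CUBIC))"
```

```text
t 26.62 at [645.3  52.3 210.5] rotvec [-0.   0.3 -0.4] dist 11.8 w 34.5 F [ 0.5 -0.4 -3.7]
[0.0106, -0.005, -0.0015, -0.0, 0.3, -0.4, -1]
```

View pics/d2side.png

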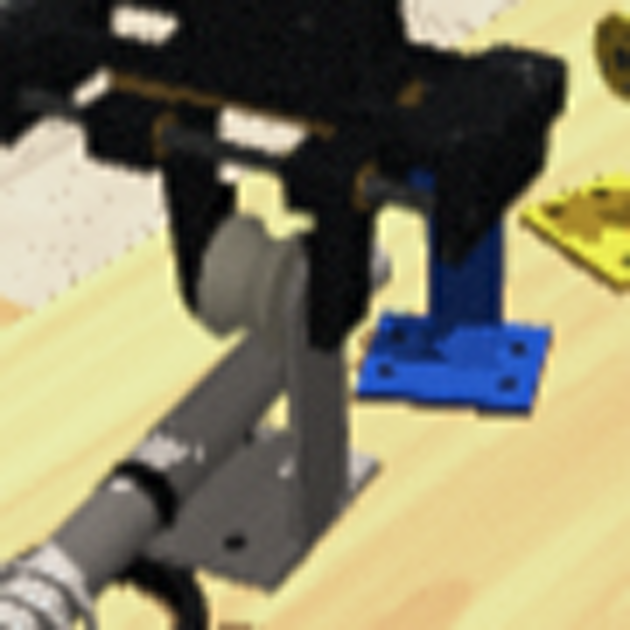

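The rail is passing between wheel (crop (240,275)) and plate. I'll finish the entry.

Call:
{"api": "move_arm", "payload": {"targets": [0.0105,-0.002,-0.001,0,0.3,-0.4,-1,0,0,0,0,0,0,-1]}}

```text
clock: 26.92
ee_pos: [654.9, 56.2, 211.9]
tcp_rot: [[0.98, 0.199, 0.001], [0.199, -0.98, 0.001], [0.001, -0.001, -1.0]]
force: [0.8, 0.4, -4.5]
grip_width: 34.4
```

```bash
python3 -c "
from p import *
mark=np.array([645.3,128.7,180]); T=mark+67*D-4.5*Pp; T[2]=197
plan(T,Rtool(0),1,-1); print(get_obs()['ee_pos']@Pp)
for n,s in (('side',(240,130,330,220)),):
  im=viewer.get_image(n);x0,y0,x1,y1=s;cv2.imwrite(f'pics/d3{n}.png',cv2.resize(im[y0:y1,x0:x1,::-1],None,fx=7,fy=7,interpolation=cv2.INTER_CUBIC))"
```

```text
t 26.93 at [654.9  56.2 211.9] rotvec [-0.  -0.   0.1] dist 16.0 w 34.4 F [ 0.8  0.4 -4.5]
[0.0005, -0.006, 0.0149, -0.0, -0.0, 0.1, -1]
653.0346931183781
```

View pics/d3side.png

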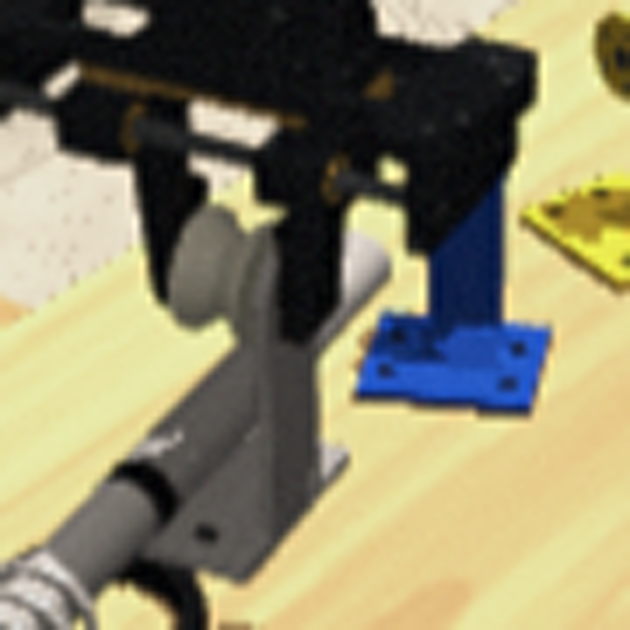

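Call:
{"api": "move_arm", "payload": {"targets": [0.0005,0,0.006,0,0,0,-1,0,0,0.005,0,0,0,-1,0,0,0,0,0,0,-1]}}

```text
clock: 27.35
ee_pos: [654.7, 56.2, 199.8]
tcp_rot: [[0.98, 0.198, -0.001], [0.198, -0.98, 0.001], [-0.0, -0.001, -1.0]]
force: [-0.7, 0.2, -4.4]
grip_width: 34.3
```

Call:
{"api": "move_arm", "payload": {"targets": [0,0,0.002,0,0,0,-1,0,0,0.001,0,0,0,-1,0,0,0,0,0,0,-1]}}

```text
clock: 27.72
ee_pos: [654.7, 56.1, 197.6]
tcp_rot: [[0.98, 0.198, 0.0], [0.198, -0.98, 0.001], [0.0, -0.001, -1.0]]
force: [-1.5, -0.4, -1.6]
grip_width: 34.5
```

Call:
{"api": "move_arm", "payload": {"targets": [-0.0005,0,0.0015,0,0,0,-1,0,0,0.001,0,0,0,-1,0,0,0,0,0,0,-1]}}

```text
clock: 28.1
ee_pos: [654.5, 56.0, 197.2]
tcp_rot: [[0.98, 0.199, 0.003], [0.199, -0.98, 0.0], [0.003, 0.0, -1.0]]
force: [-2.6, -0.1, 0.3]
grip_width: 34.4
```

```bash
python3 -c "
from p import *
o=get_obs(); print(o['ee_pos'],o['ee_pos']@Pp,o['force'])
for n,s in (('side',(240,130,330,220)),):
  im=viewer.get_image(n);x0,y0,x1,y1=s;cv2.imwrite(f'pics/d4{n}.png',cv2.resize(im[y0:y1,x0:x1,::-1],None,fx=7,fy=7,interpolation=cv2.INTER_CUBIC))"
```

```text
[654.452  56.035 197.218] 652.6160410481631 [-2.622 -0.05   0.278]
```

View pics/d4side.png

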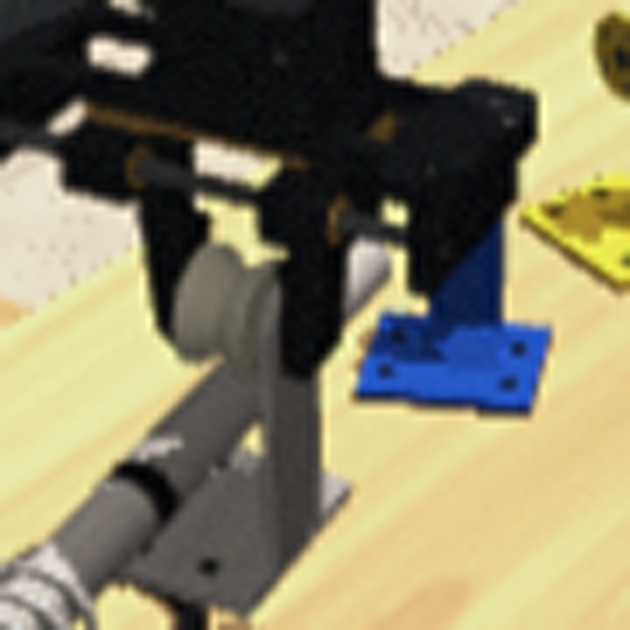

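Seated: contact force took up the weight at TCP z 197.2, where 197 was expected. I'll relieve the small side force, then slide towards the mark.

Call:
{"api": "move_arm", "payload": {"targets": [-0.001,0,0,0,0,0,-1,0,0,0,0,0,0,-1]}}

```text
clock: 28.4
ee_pos: [653.5, 55.8, 196.6]
tcp_rot: [[0.98, 0.198, 0.003], [0.198, -0.98, 0.0], [0.003, 0.0, -1.0]]
force: [-1.8, -0.4, 0.4]
grip_width: 34.3
```

Call:
{"api": "move_arm", "payload": {"targets": [0,-0.008,0,0,0,0,-1,0,-0.01,0,0,0,0,-1,0,-0.01,0,0,0,0,-1,0,0,0,0,0,0,-1]}}

```text
clock: 28.9
ee_pos: [647.6, 85.1, 196.5]
tcp_rot: [[0.98, 0.199, 0.003], [0.199, -0.98, -0.0], [0.003, 0.001, -1.0]]
force: [-1.7, 2.6, 0.3]
grip_width: 34.4
```

Call:
{"api": "move_arm", "payload": {"targets": [-0.0005,-0.01,0,0,0,0,-1,0,-0.01,0,0,0,0,-1,0,-0.01,0,0,0,0,-1,0,0,0,0,0,0,-1]}}

```text
clock: 29.4
ee_pos: [641.1, 116.9, 196.6]
tcp_rot: [[0.98, 0.199, 0.005], [0.199, -0.98, 0.0], [0.004, 0.001, -1.0]]
force: [-1.0, 2.5, -0.4]
grip_width: 34.3
```

```bash
python3 -c "
from p import *
mark=np.array([645.3,128.7,180])
o=get_obs(); print(o['ee_pos'],o['ee_pos']@Pp,o['force'],'to mark',(o['ee_pos']-mark)@D)
for n,s in (('side',(210,140,310,240)),('top',(250,140,330,210))):
  im=viewer.get_image(n);x0,y0,x1,y1=s;cv2.imwrite(f'pics/d5{n}.png',cv2.resize(im[y0:y1,x0:x1,::-1],None,fx=7,fy=7,interpolation=cv2.INTER_CUBIC))"
```

```text
[641.064 116.933 196.572] 651.5296784861176 [-0.986  2.514 -0.386] to mark 10.697459825519081
```

View pics/d5side.png

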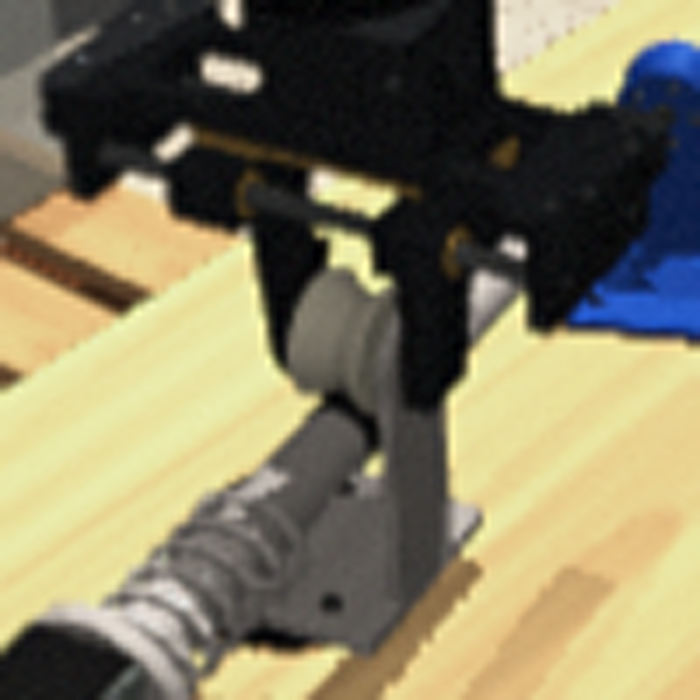

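View pics/d5top.png

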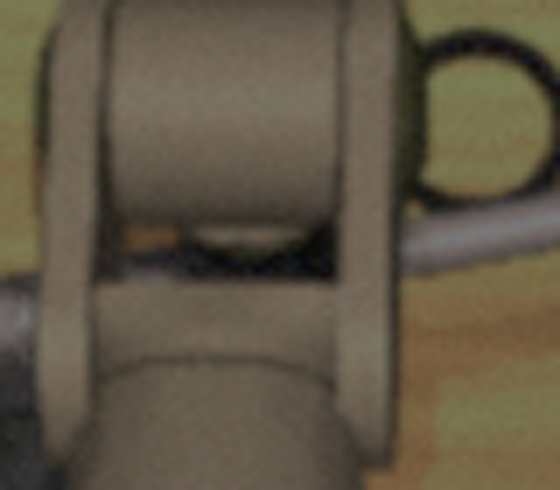

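Call:
{"api": "move_arm", "payload": {"targets": [0,-0.005,0,0,0,0,-1,0,-0.005,0,0,0,0,-1,0,0,0,0,0,0,-1]}}

```text
clock: 29.88
ee_pos: [639.3, 125.8, 196.5]
tcp_rot: [[0.98, 0.197, 0.005], [0.197, -0.98, -0.001], [0.004, 0.002, -1.0]]
force: [-0.8, 1.8, -0.1]
grip_width: 34.6
```

```bash
cat > chk2.py <<'E'
from p import *
import sys
mark=np.array([645.3,128.7,180])
o=get_obs(); print(o['clock'],o['ee_pos'],o['ee_pos']@Pp,o['force'],'to mark',(o['ee_pos']-mark)@D)
g=o['ee_pos']+[0,0,13.4]   # grip point on the axle
x0,y0,s=235,165,12
im=cv2.cvtColor(viewer.get_image("side"),cv2.COLOR_RGB2BGR); cv2.imwrite(f"pics/{sys.argv[1]}_full.png",im)
c=cv2.resize(im[y0:y0+50,x0:x0+60],None,fx=s,fy=s,interpolation=cv2.INTER_CUBIC); cv2.imwrite(f"pics/{sys.argv[1]}.png",c)
for off in (17.5,-8.5,):
  for a in np.linspace(0,2*np.pi,36):
    P=g+off*Pp+22*(np.cos(a)*D+np.sin(a)*np.array([0,0,1])); q=proj("side",P)[0]; cv2.circle(c,tuple(int(v) for v in (q-[x0,y0]+.5)*s),2,(0,0,255),-1)
cv2.imwrite(f"pics/{sys.argv[1]}_o.png",c)
E
python3 chk2.py d6
```

```text
29.875 [639.293 125.776 196.536] 651.5406546642193 [-0.784  1.806 -0.126] to mark 1.6791807160964027
```

View pics/d6.png

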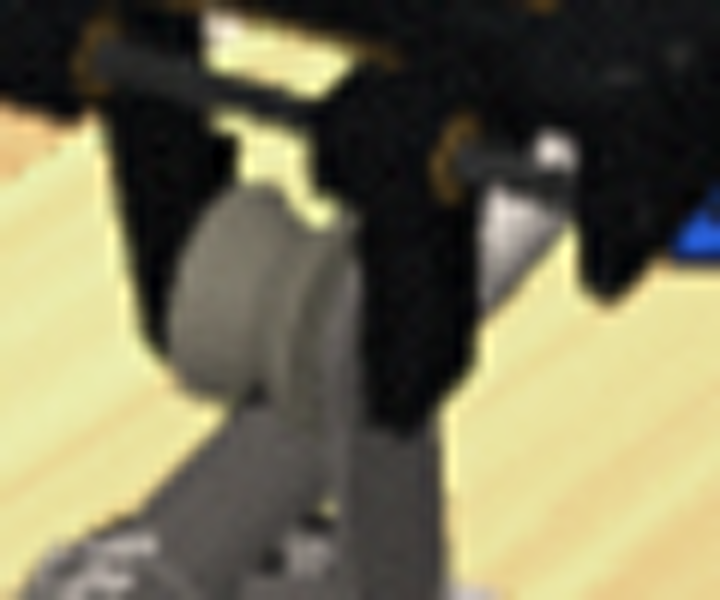

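View pics/d6_o.png

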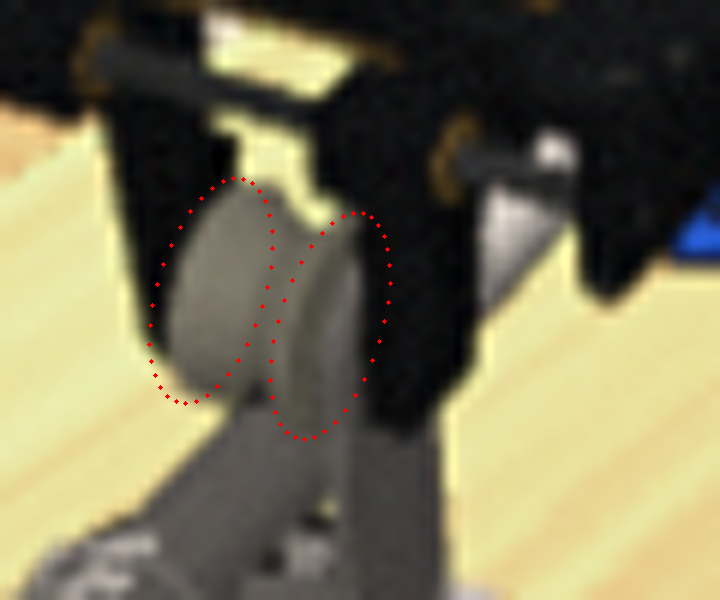

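The wheel is over the tape, with the band hidden under it. I'll nudge it 2 mm, then release and check from above against the recorded tape pixel.

Call:
{"api": "move_arm", "payload": {"targets": [0,-0.003,0,0,0,0,-1,0,0,0,0,0,0,-1,0,0,0,0,0,0,-0.15,0,0,0,0,0,0,0,0,0,0,0,0,0,0.4,0,0,0,0,0,0,0.6]}}

```text
clock: 30.68
ee_pos: [638.7, 128.8, 196.4]
tcp_rot: [[0.98, 0.197, 0.004], [0.197, -0.98, -0.001], [0.004, 0.002, -1.0]]
force: [-0.9, 1.0, 0.3]
grip_width: 62.0
```

Call:
{"api": "move_arm", "payload": {"targets": [0,0,-0.01,0,0,0,0.6,0,0,-0.02,0,0,0,0.6,0,0,-0.04,0,0,0,0.8,0,0,-0.05,0,0,0,1,-0.05,0,-0.02,0,0,0,1,-0.06,0,0,0,0,0,1,-0.06,0,0,0,0,0,1,-0.06,0,0,0,0,0,1,-0.05,0.02,0,0,0,0,1,0,0,0,0,0,0,1]}}

```text
clock: 31.92
ee_pos: [360.2, 52.4, 344.9]
tcp_rot: [[0.98, 0.197, 0.017], [0.197, -0.98, -0.002], [0.016, 0.006, -1.0]]
force: [0.5, 0.8, 0.3]
grip_width: 88.3
```

```bash
python3 -c "
from p import *
for n,s in (('side',(190,130,310,250)),('top',(225,140,355,220))):
  im=viewer.get_image(n);cv2.imwrite(f'pics/e1{n}_full.png',im[:,:,::-1]);x0,y0,x1,y1=s;cv2.imwrite(f'pics/e1{n}.png',cv2.resize(im[y0:y1,x0:x1,::-1],None,fx=6,fy=6,interpolation=cv2.INTER_CUBIC))"
```

```text
(no output)
```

View pics/e1side.png

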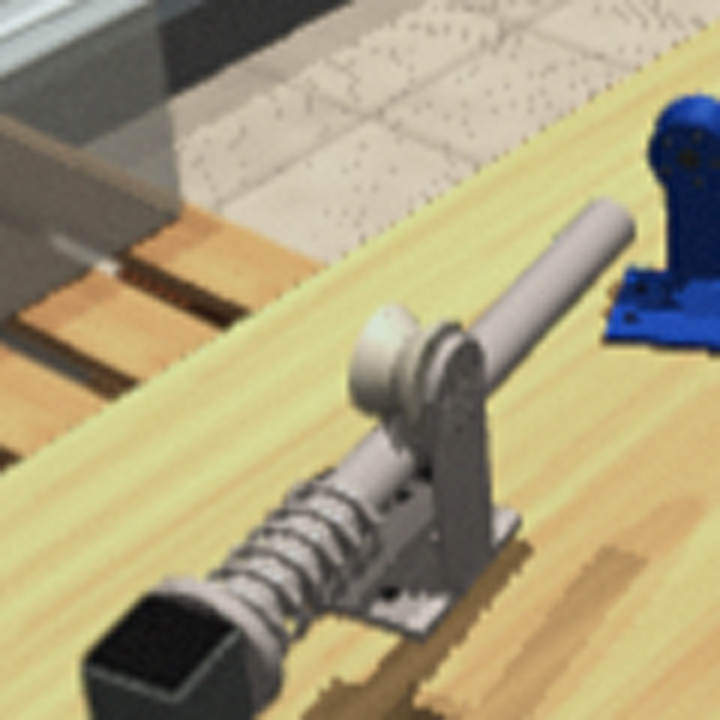

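View pics/e1top.png

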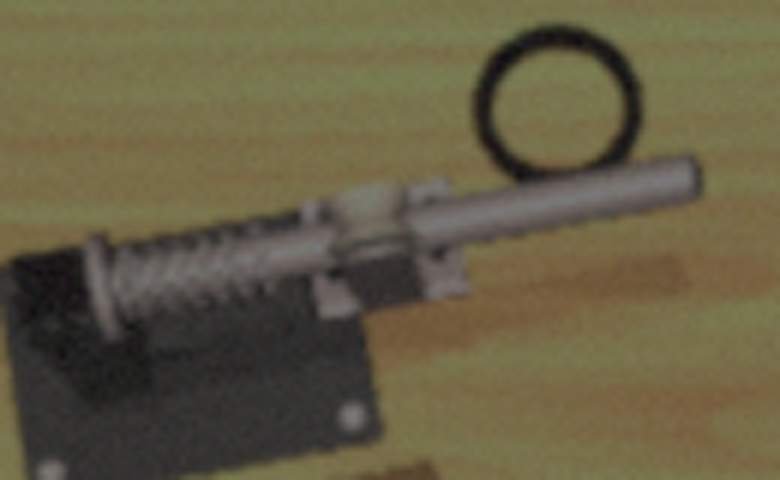

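View pics/e1top_full.png

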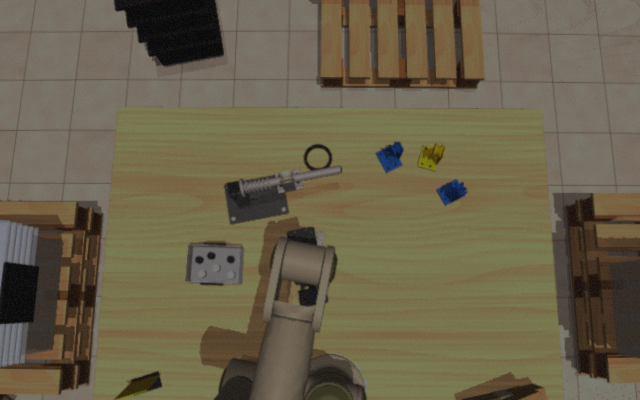

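The hanger hangs upright on the rail. Wheel centre in the top view is at px (286.7,176.3); after the height parallax that is within about 1 px (3 mm) of the recorded tape pixel (287.3,178.4). No tape shows on either side of the wheel, and the spring is still against the flange. Last check is the bystanders.

```bash
python3 -c "
import cv2,numpy as np
a=cv2.imread('pics/side0.png');b=cv2.imread('pics/e1side_full.png')
cv2.imwrite('pics/cmp.png',np.hstack([a[150:,190:400],b[150:,190:400]]).repeat(1,0))"
```

```text
(no output)
```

View pics/cmp.png

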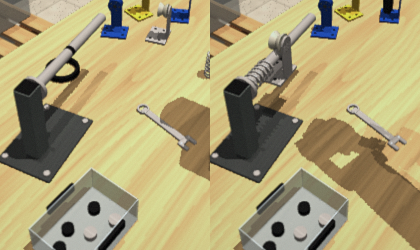

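The wrench (at (165,125) in the left half, (375,125) in the right) and the box are at the same pixels as at the start, and the tape roll is unchanged in the top view. Handing in.

```bash
python3 -c "
from workcell import *
print(workorder.hand_in()); print(get_obs()['clock'])"
```

```text
the job is handed in; nothing more can be done
None
the job is handed in; nothing more can be done
```

I handed the job in at about 32 s of the 72 s allowed. The spring is on the rail against the flange, and the white-wheel hanger hangs over the tape. No verdict was reported.

**What I did:**
- **Spring:** I laid it down, took it again from straight above, threaded it over the free end without snagging and pushed it to the flange with about 8 N. It needed no twisting.
- **Hanger:** I hooked it on about 73 mm outside the mark. The wheel took the load at the expected height, within 1 mm. I then slid it to the tape and let go.

**Last checks:**
- The coils start at the flange.
- The hanger is upright. Its wheel is within about 3 mm of the recorded tape position in the top view, and no tape shows on either side of it.
- The box, wrench and tape roll are at the same pixels as at the start.
- The gripper is open and clear of everything.

**What disagreed:**
- The two cameras differed by 2–3 mm on the rail's sideways position. I settled it by forces and images while threading.
- The first lay-down spot ran joint 4 to its range limit, so I laid the spring down further out.

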